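Shim a rocking plate shaker

ROBOT

A 6-joint arm with a two-finger parallel gripper is mounted at the origin on the work surface. World frame = base frame: x ahead of the robot, y to its left, z up, the work surface at z = 0. Lengths are in mm, angles in rad, forces in N, time in s.
With the tool pointing down it reaches from about 350 to 725 mm from the base axis. Payload 6 kg.
Tool frame: the origin (TCP) lies midway between the tips of the shut fingers; the grasp point (between the pads) lies 19 mm behind it (manip.grasp_offset is the z of the grasp point in the tool frame, in mm); z points along the fingers, y is the direction in which the jaws open and shut (so a half turn about z gives the same grasp; the last joint's range is limited). The gripper opens to 85 mm and grips with 20 to 120 N. Pads are 22 mm wide; open, the fingers measure 114 mm over their backs; the gripper's body (76 mm by 85 mm) begins 54 mm behind the grasp point. The pads swing forward as they close: fully open they stand 13 mm farther back than shut.
Start: joints at [1.596, 0.04, 0.085, 0, -1.615, -0.334], TCP at [182.323, 571.602, 201.561] pointing down, gripper open.
Joint ranges: [-2.56, 2.56], [-1.29, 2.01], [-1.08, 1.49], [-3.29, 1.98], [-2.81, -0.18], [-2.99, 2.99]. Speed limits (rad/s): [2.57, 2.57, 3.01, 3.14, 3.14, 3.14].

INTERFACE

Orientations are given as a 3x3 rotation matrix whose columns are the frame's x, y, z axes.
In Python, from cell import status, viewer, ticket, manip gives the robot as it stands. The module is installed in compiled form; this text tells all that it offers.
- The arm moves only by the tool arm_command, never from a script. Its argument "steps" is a list of rows, each an object with "xyz": the shift along the world's x, y, z in units of 0.2 m (1.0 is 0.2 m), a list of three; "rot": the turn, a rotation vector about the world's x, y, z in units of pi rad (1.0 is pi rad), a list of three; "hand": the opening, from 0 (shut) to 1 (fully open). A call has exactly 10 rows; each row is the pose to reach, as a shift and turn from the pose commanded when the call began, turning the shorter way round; what a row does not reach only later rows make up. A row lasts 1/8 s, in which the tool goes at most 62.5 mm and 10.7 degrees, less where a joint would pass 70% of its speed; a pose out of reach is approached as far as the arm can. A call with a number of a shift or a turn outside -1 to 1 is refused whole. A call with a gripper value outside its range is refused whole. The fingers move at their own pace and stop on an object; "force" is the grip in N (left out, the last holds). Time passes only in rows, so rows that repeat a pose let the fingers close, or fill a call up. It gives the time, the measured TCP pose, the force and the opening at its end, in the units of the state.
- status.state(): the state, without advancing time (a new reading comes with each control period).
- viewer.snapshot(name): name is "scene" or "side" or "wrist"; returns (picture, depth): 480x640x3 uint8, blue, green, red; 480x640 float32, mm along the optical axis (not along the pixel's ray), 0 where there is no reading.
- viewer.calibration(name): a dict with "fx", "fy", "cx", "cy" (pixels), "view" (4x4, takes a point from world to camera coordinates). Camera axes: x right, y up, looking along -z (the intrinsics and any distortion apply to the point x, -y, -z); pixel columns grow to the right and rows downward; lengths in mm; the calibration is good to about 2 mm. The wrist camera is an equidistant fisheye: a pixel r from the principal point sees the ray r / f radians off the axis. A picture is of the moment at which its call begins: read the wrist's pose just before it. calibration takes no time and is no camera call; for the wrist camera it gives the pose at the moment of the call.
- ticket.job_done(): hands the job in, once; it reports no verdict.
The state is a dict: "t": time; "joint_pos": joint angles; "qd": joint speeds; "effort": joint torques, N m; "tool_pos": TCP position; "orientation": TCP orientation; "contact_force": force on the tool from outside, world axes, zero at the start; "wrist_torque": the same for the moment, N m; "gripper_width": opening from 0.0 (shut) to 1.0 (fully open).
Only numpy, scipy, OpenCV 4.12 (cv2) and the standard library are available. Lean on these libraries where they do the work, as an engineer would, in place of code of your own. Each camera call takes 0.05 s, during which the arm holds its last target.

TASK

The plate shaker on the bench rocks because the rubber foot at its near right corner (seen from the robot, which faces its control panel) has come off, leaving a bare steel stud. With the fingertips, push the wedge shim along the bench, thin end first, under that stud until it is snug and the shaker no longer rocks; do not pinch or lift the shim, shove the shaker out of its place, or drive the shim in so far that the shaker tilts. Then press down firmly on the shaker's top corner above that foot to check that it stays still, and take the hand away, leaving the other things on the bench alone.

Things in the scene. Friction and masses are not known exactly. Their poses are not given: they have to be found in the camera images.
- shaker: White microplate shaker, dark base, 2.5 to 4 kg, loose, level on three rubber feet 22 mm high. Origin on the bench midway between its feet (x +-85, y +-115 mm); x to its back, y left, z up. Housing x -95..105, y +-95, flat top 102 mm high; console at its front to x -125. Plate block x -55..95, y +-55, up to 141 mm. Foot ears reach y +-128, 22 to 34 mm high. Slides if pushed with over 12 N.
- bare_foot (a point): Lowest point of the bare, dome-ended steel stud (17 mm thick, dome radius 9 mm) under the shaker's near right ear, where the rubber foot is missing: x -85, y -115 mm in the shaker's frame, 8 mm above the bench at the start. Axes as the shaker's.
- corner_top (a point): The place to press: on the flat top of the housing in the corner above the bare stud, x -72, y -72, z 102 mm in the shaker's frame, 23 mm in from the front and right edges. With no shim, a press of 2 to 5 N here tips the shaker until the stud meets the bench.
- shim: Dark grey plastic wedge, 100 x 36 mm, 55 g, flat underneath. Origin mid underside; x to the thin end (toe, 2 mm thick, x +50), z up. The ramp rises evenly to 18 mm at the heel (flat upright face, x -50); 8 mm thick at x +12.5. Centre of mass at x -12 mm. Starts right of the stud, toe roughly towards it. Nudged sideways at the heel it turns about x +20. Wedged, it stays by friction.
- shim_toe (a point): Middle of the shim's toe edge, on its underside.
- tip_box: Bystander: orange pipette tip box with a pale lid, 122 x 86 x 50 mm, loose. Origin: centre of the underside.
- tube_rack: Bystander: black tube block, 120 x 80 x 30 mm, with three capped tubes up to 50 mm high, loose. Origin: centre of the underside.
- jar: Bystander: amber jar, 52 mm across, 62 mm high, loose. Origin: centre of the underside.
Things that resemble listed ones, but are neither listed nor needed, are in the scene too. Of the things like the shim, leave any that is orange or turquoise; of the rest the smaller one is meant.

How it is judged (in metres and radians):
On the way, in this order (a step that is already met when the one before it is completed fails the run):
1. the shim is snug under the bare stud and carries load, the shaker still level (contact force between shim and shaker above 1 N and horizontal distance between bare_foot and shim below 0.032 m and angle between shaker's own z axis and vertical below 0.007 rad), for 0.2 s.
2. the top corner above the shimmed foot is pressed with the fingers by 5 N or more and does not give (contact force between the fingers and shaker above 5 N and horizontal distance between the grasp point and corner_top below 0.06 m and height (world z) of the grasp point above 0.09 m and contact force between shim and shaker above 2 N and angle between shaker's own z axis and vertical below 0.007 rad), for 0.2 s.
At the end, for the whole second after the job is handed in: The shim lies flat on the bench under the bare stud and carries at least 1 N of the shaker's weight (its middle within 32 mm of the stud); the shaker is level within 0.4 degrees, within 15 mm of where it stood, and everything is at rest (all of step 1 and angle between shim's own z axis and vertical below 0.03 rad and distance of shaker from where it was at the start of the episode below 0.015 m and linear speed of each of shaker, shim below 0.01 m/s); the robot touches nothing.
It fails at once if the shim is lifted off the bench or tipped (height (world z) of shim above 0.01 m or angle between shim's own z axis and vertical above 0.3 rad).
It fails at once if the shim is pinched between the fingers (pressed on both its long sides at once) (contact force between the fingers and shim_c3 above 2 N and contact force between the fingers and shim_c4 above 2 N).
It fails at once if the shaker is shoved out of its place or tipped up (distance of shaker from where it was at the start of the episode above 0.03 m or angle between shaker's own z axis and vertical above 0.1 rad).
It fails at once if a bystander is disturbed (distance of any of tip_box, tube_rack, jar from where it was at the start of the episode above 0.02 m).
It also fails if it takes over 70 s, if anything falls off the work surface, if the arm or the gripper's body presses on something with over 40 N, if the wrist force passes 120 N, or if a joint passes its speed limit or range.

## Working session

There is one attempt and no reset: what is moved stays moved. The work goes in short steps, Python scripts to look and compute and a tool call to move; the robot and the scene stay as the last step left them, time stands still between calls to the robot, and variables do not carry over. Pictures are saved under pics/ and viewed, and the job is handed in when it is done.

Besides the shell and the picture viewer there is one more tool, called after "Emit:" as name(argument=value, ...) on one line, values as JSON. arm_command: Moves the arm, as the interface text tells. Its arguments: {"type":"object","properties":{"steps":{"type":"array","items":{"type":"object","properties":{"xyz":{"type":"array","items":{"type":"number"}},"rot":{"type":"array","items":{"type":"number"}},"hand":{"type":"number"}}}},"force":{"type":"number"}},"required":["steps"]}

```bash
mkdir -p pics
cat > h.py <<'E'
import numpy as np, cv2
from cell import status, viewer, ticket, manip
def snap(n,f):
    im,d=viewer.snapshot(n); cv2.imwrite('pics/%s.png'%f,im); np.save('pics/%s.npy'%f,d)
    return im,d
def unproj(n,d):
    c=viewer.calibration(n); V=np.array(c['view']); h,w=d.shape
    v,u=np.mgrid[0:h,0:w]
    X=(u-c['cx'])/c['fx']*d; Y=(v-c['cy'])/c['fy']*d
    P=np.stack([X,-Y,-d,np.ones_like(d)],-1)
    return (P@np.linalg.inv(V).T)[...,:3]
E
python3 - <<'E'
from h import *
for n in('scene','side'): snap(n,n+'0'); print(viewer.calibration(n))
s=status.state(); print(s)
E
```

```text
{'fx': 500.6709623443583, 'fy': 500.6709623443583, 'cx': 314.5801773323973, 'cy': 233.54301143733124, 'view': array([[-4.62315558e-01,  8.86705171e-01, -4.27376705e-03,
         2.67964370e+02],
       [-6.59746636e-01, -3.40754301e-01,  6.69791671e-01,
         2.67090975e+02],
       [ 5.92451433e-01,  3.12474713e-01,  7.42536768e-01,
        -1.43333088e+03],
       [ 0.00000000e+00,  0.00000000e+00,  0.00000000e+00,
         1.00000000e+00]])}
{'fx': 523.435624139073, 'fy': 523.435624139073, 'cx': 322.6289963469346, 'cy': 236.7712350167438, 'view': array([[ 7.26149705e-01, -6.87534643e-01,  1.64928020e-03,
        -3.88477720e+02],
       [ 4.12760364e-01,  4.37858784e-01,  7.98691785e-01,
        -2.84811772e+02],
       [-5.49850423e-01, -5.79289047e-01,  6.01738077e-01,
        -1.10738870e+03],
       [ 0.00000000e+00,  0.00000000e+00,  0.00000000e+00,
         1.00000000e+00]])}
{'t': 0.1, 'joint_pos': array([ 1.59568753e+00,  4.07651799e-02,  8.39002827e-02, -4.27334032e-04,
       -1.61551101e+00, -3.33693050e-01]), 'qd': array([-4.18609734e-05, -1.49272145e-03,  2.31526728e-03,  2.47830359e-03,
       -6.51778910e-04, -1.61763342e-03]), 'effort': array([-5.84818088e-03, -3.69346654e+01,  3.48276293e+01,  6.95173100e+00,
       -4.62790675e-03,  1.65486824e-06]), 'tool_pos': array([182.17669419, 571.3045931 , 200.66170073]), 'orientation': array([[ 9.52704118e-01, -3.03899183e-01, -3.87461022e-04],
       [-3.03899408e-01, -9.52702799e-01, -1.58971711e-03],
       [ 1.13978532e-04,  1.63227922e-03, -9.99998661e-01]]), 'contact_force': array([-0.56263881,  0.1272633 ,  0.10816244]), 'wrist_torque': array([ 0.01093948, -0.02642972, -0.03757113]), 'gripper_width': 0.9988502451743221}
```

View pics/scene0.png

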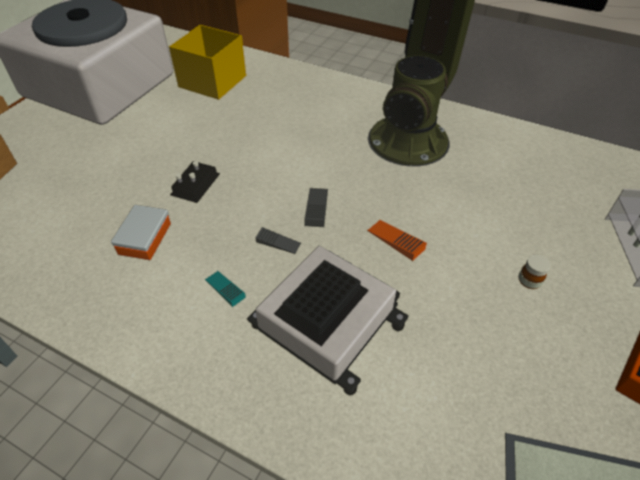

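View pics/side0.png

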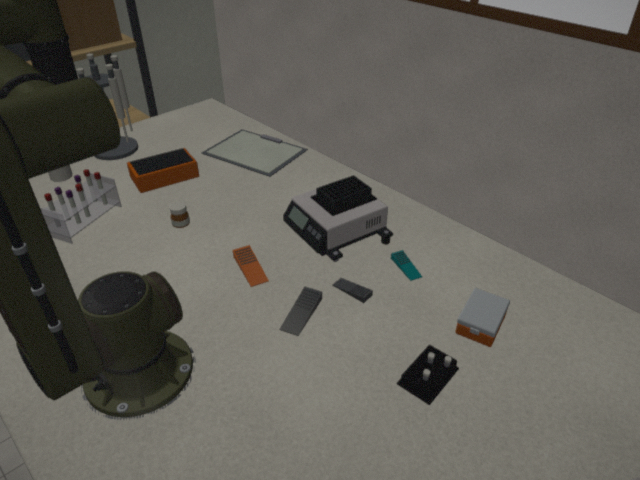

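Candidates for the shim, by scene/side pixel:
- turquoise: (225,288)/(405,264). Excluded by colour.
- orange: (397,239)/(250,265). Excluded by colour.
- grey, larger: (316,207)/(302,310)
- grey, smaller: (278,241)/(352,290). This is my choice.

Next I'll check it with a close crop and measured sizes.

Run:
```python
from h import *
a=cv2.imread('pics/scene0.png');b=cv2.imread('pics/side0.png')
A=cv2.resize(a[170:320,180:380],None,fx=4,fy=4,interpolation=cv2.INTER_CUBIC)
B=cv2.resize(b[170:350,260:460],None,fx=3,fy=3,interpolation=cv2.INTER_CUBIC)
cv2.imwrite('pics/cA.png',A);cv2.imwrite('pics/cB.png',B)
for n,boxes in(('scene',[(245,220,312,262),(298,180,335,232)]),('side',[(325,272,380,308),(272,282,330,340)])):
    im=cv2.imread('pics/%s0.png'%n); d=np.load('pics/%s0.npy'%n); P=unproj(n,d)
    for (x0,y0,x1,y1) in boxes:
        g=im[y0:y1,x0:x1].max(-1); m=(g<100)
        nl,l,st,_=cv2.connectedComponentsWithStats(m.astype(np.uint8)); k=1+st[1:,4].argmax(); m=l==k
        p=P[y0:y1,x0:x1][m]; r=cv2.minAreaRect(p[:,:2].astype(np.float32))
        print(n,m.sum(),r,cv2.boxPoints(r).round(0).tolist(),np.percentile(p[:,2],[2,50,98]))
        q=p[:,:2]-r[0]; A_=np.c_[p[:,:2]-p[:,:2].mean(0),np.ones(len(p))]; print(' grad',np.linalg.lstsq(A_,p[:,2],rcond=None)[0])
```

```text
scene 589 ((799.2501220703125, 91.32499694824219), (810.3865966796875, 98.3850326538086), 37.87944030761719) [[449.0, -119.0], [510.0, -196.0], [1149.0, 301.0], [1089.0, 379.0]] [ 2.14134411 10.93824947 20.06615138]
 grad [ 1.17451066  0.14034939 13.94952529]
scene 711 ((731.2631225585938, 70.19902038574219), (953.868896484375, 51.738189697265625), 25.830209732055664) [[291.0, -114.0], [313.0, -161.0], [1172.0, 255.0], [1149.0, 301.0]] [ 3.40674052 16.11859142 27.06667405]
 grad [ 0.38405512  0.58060346 18.19055909]
side 510 ((181.41786193847656, -462.1356201171875), (1007.33154296875, 99.20431518554688), 45.09901809692383) [[-209.0, -784.0], [-139.0, -854.0], [572.0, -140.0], [502.0, -70.0]] [ 0.08058004 10.15972728 19.75021763]
 grad [-0.89979958 -0.30248653 13.6384795 ]
side 1070 ((83.573974609375, -404.4753112792969), (953.669921875, 96.37371826171875), 46.56918716430664) [[-279.0, -718.0], [-209.0, -784.0], [446.0, -91.0], [376.0, -25.0]] [ 1.09348576 12.8927875  26.13534669]
 grad [ 0.25902557 -1.33198887 18.24579288]
```

View pics/cA.png

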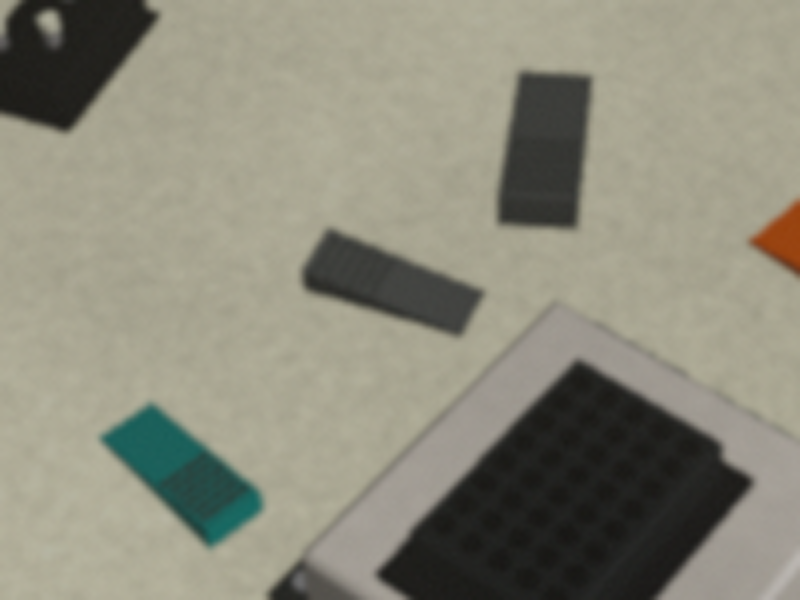

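View pics/cB.png

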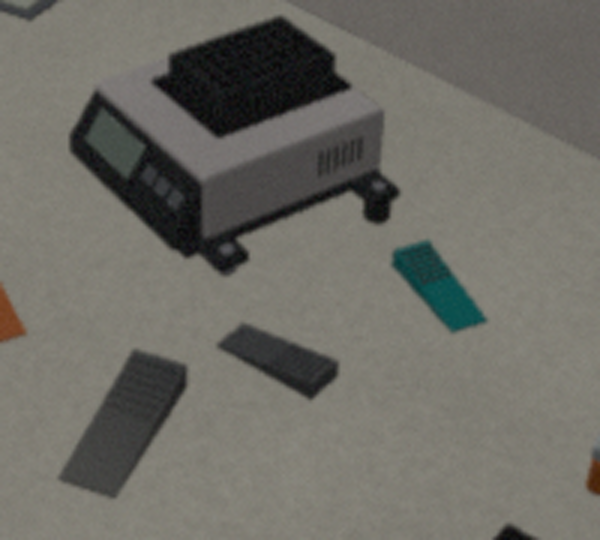

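```bash
cat > m.py <<'E'
from h import *
def rect(n,im,d,box,zlo,zhi,dark=None,er=0):
    x0,y0,x1,y1=box; P=unproj(n,d)[y0:y1,x0:x1]; m=(d[y0:y1,x0:x1]>0)&(P[...,2]>zlo)&(P[...,2]<zhi)
    if dark: m&=im[y0:y1,x0:x1].max(-1)<dark
    nl,l,st,_=cv2.connectedComponentsWithStats(m.astype(np.uint8)); m=l==1+st[1:,4].argmax()
    p=P[m]; return p,cv2.minAreaRect(p[:,:2].astype(np.float32))
def plane(n,uv,z):
    c=viewer.calibration(n);V=np.array(c['view']);R=V[:3,:3];o=-R.T@V[:3,3]
    r=R.T@np.array([(uv[0]-c['cx'])/c['fx'],-(uv[1]-c['cy'])/c['fy'],-1]); return (o+r*(z-o[2])/r[2]).round(1)
E
python3 - <<'E'
from m import *
for n,b,bs,bb in(('scene',(245,220,312,262),(240,230,420,400),(298,180,335,232)),('side',(325,272,380,308),(270,165,400,265),(272,282,330,340))):
    im=cv2.imread('pics/%s0.png'%n); d=np.load('pics/%s0.npy'%n)
    p,r=rect(n,im,d,b,-10,40,100); print(n,'shim',r,cv2.boxPoints(r).round(0).tolist(),len(p))
    p,r=rect(n,im,d,bb,-10,40,100); print(n,'big',r,len(p))
    p,r=rect(n,im,d,bs,92,112); print(n,'top',r,cv2.boxPoints(r).round(0).tolist(),np.median(p[:,2]))
    p,r=rect(n,im,d,bs,125,160); print(n,'block',r,np.median(p[:,2]))
print('scene shim',[plane('scene',q,z) for q,z in(((301,242.75),2),((295,254),2),((262.5,227.5),18),((256.3,237),18),((257,242),0))])
print('side shim',[plane('side',q,z) for q,z in(((340.7,278),2),((333,284.7),2),((372.7,291),18),((364,298),18),((372.4,296.7),0),((364,302.7),0))])
E
```

```text
scene shim ((508.48858642578125, -133.4354705810547), (38.18705749511719, 98.8760757446289), 6.054587364196777) [[484.0, -86.0], [495.0, -185.0], [533.0, -181.0], [522.0, -82.0]] 587
scene big ((363.80206298828125, -107.69261932373047), (136.87184143066406, 46.61578369140625), 22.74072265625) 709
scene top ((660.5885620117188, 67.6800765991211), (190.6793212890625, 201.8647918701172), 80.06272888183594) [[545.0, -9.0], [744.0, -44.0], [776.0, 144.0], [578.0, 179.0]] 103.10368048215628
scene block ((675.073974609375, 64.68011474609375), (86.78762817382812, 129.61419677734375), 80.22181701660156) 142.3195990223453
side shim ((507.1387634277344, -135.07626342773438), (40.333641052246094, 101.87903594970703), 5.978583812713623) [[482.0, -87.0], [492.0, -188.0], [533.0, -184.0], [522.0, -82.0]] 508
side big ((368.4415588378906, -105.68365478515625), (153.76536560058594, 51.457054138183594), 22.50055503845215) 1064
side top ((655.3787231445312, 66.21284484863281), (195.1923370361328, 202.787353515625), 81.13409423828125) [[540.0, -15.0], [741.0, -46.0], [771.0, 147.0], [570.0, 178.0]] 102.81468729984266
side block ((673.0114135742188, 63.19902420043945), (93.26498413085938, 131.05726623535156), 79.5375747680664) 141.63362870212666
scene shim [array([483.8, -85.8,   2. ]), array([520.2, -81.6,   2. ]), array([ 495.7, -182.5,   18. ]), array([ 528. , -179.5,   18. ]), array([ 527.8, -179.7,    0. ])]
side shim [array([519.2, -84.1,   2. ]), array([487. , -88.8,   2. ]), array([ 529.2, -184.3,   18. ]), array([ 495.6, -186.5,   18. ]), array([ 528.6, -185.3,    0. ]), array([ 498. , -185.5,    0. ])]
```

The crops show two grey wedges. The small one measures about 100x38 mm, which matches the shim, and the big one about 137x47 mm. The shim's centre is near (508,-134), its heading about 95.6° and its toe at (503,-85). The shaker's yaw is about -9.5°, which puts the stud near (550,-31). I'll move over in four legs, turning the jaws across the push direction.

Emit:
arm_command(steps=[{"xyz": [0.05, -0.1, 0], "rot": [0, 0, -0.03], "hand": 0.5}, {"xyz": [0.1, -0.2, 0], "rot": [0, 0, -0.06], "hand": 0}, {"xyz": [0.15, -0.3, 0], "rot": [0, 0, -0.09], "hand": 0}, {"xyz": [0.2, -0.4, 0], "rot": [0, 0, -0.12], "hand": 0}, {"xyz": [0.25, -0.5, 0], "rot": [0, 0, -0.15], "hand": 0}, {"xyz": [0.3, -0.6, 0], "rot": [0, 0, -0.18], "hand": 0}, {"xyz": [0.35, -0.7, 0], "rot": [0, 0, -0.21], "hand": 0}, {"xyz": [0.4, -0.8, 0], "rot": [0, 0, -0.24], "hand": 0}, {"xyz": [0.45, -0.9, 0], "rot": [0, 0, -0.27], "hand": 0}, {"xyz": [0.475, -0.95, 0], "rot": [0, 0, -0.278], "hand": 0}])

```text
t: 1.35
tool_pos: [277.6, 380.8, 201.5]
orientation: [[0.378, -0.926, -0.0], [-0.926, -0.378, 0.0], [-0.0, 0.0, -1.0]]
contact_force: [0.1, 0.2, -0.2]
gripper_width: -0.0
```

Emit:
arm_command(steps=[{"xyz": [0.05, -0.1, 0], "rot": [0, 0, -0.03], "hand": 0}, {"xyz": [0.1, -0.2, 0], "rot": [0, 0, -0.06], "hand": 0}, {"xyz": [0.15, -0.3, 0], "rot": [0, 0, -0.09], "hand": 0}, {"xyz": [0.2, -0.4, 0], "rot": [0, 0, -0.12], "hand": 0}, {"xyz": [0.25, -0.5, 0], "rot": [0, 0, -0.15], "hand": 0}, {"xyz": [0.3, -0.6, 0], "rot": [0, 0, -0.18], "hand": 0}, {"xyz": [0.35, -0.7, 0], "rot": [0, 0, -0.21], "hand": 0}, {"xyz": [0.4, -0.8, 0], "rot": [0, 0, -0.24], "hand": 0}, {"xyz": [0.45, -0.9, 0], "rot": [0, 0, -0.27], "hand": 0}, {"xyz": [0.475, -0.95, 0], "rot": [0, 0, -0.278], "hand": 0}])

```text
t: 2.6
tool_pos: [372.6, 191.1, 201.4]
orientation: [[-0.466, -0.885, -0.0], [-0.885, 0.466, -0.0], [0.0, 0.0, -1.0]]
contact_force: [0.5, -0.2, -0.2]
gripper_width: 0.0
```

Emit:
arm_command(steps=[{"xyz": [0.05, -0.1, 0], "rot": [0, 0, 0], "hand": 0}, {"xyz": [0.1, -0.2, 0], "rot": [0, 0, 0], "hand": 0}, {"xyz": [0.15, -0.3, 0], "rot": [0, 0, 0], "hand": 0}, {"xyz": [0.2, -0.4, 0], "rot": [0, 0, 0], "hand": 0}, {"xyz": [0.25, -0.5, 0], "rot": [0, 0, 0], "hand": 0}, {"xyz": [0.3, -0.6, 0], "rot": [0, 0, 0], "hand": 0}, {"xyz": [0.35, -0.7, 0], "rot": [0, 0, 0], "hand": 0}, {"xyz": [0.4, -0.8, 0], "rot": [0, 0, 0], "hand": 0}, {"xyz": [0.45, -0.9, 0], "rot": [0, 0, 0], "hand": 0}, {"xyz": [0.475, -0.95, 0], "rot": [0, 0, 0], "hand": 0}])

```text
t: 3.85
tool_pos: [467.6, 1.1, 201.2]
orientation: [[-0.465, -0.885, -0.001], [-0.885, 0.465, -0.0], [0.0, 0.001, -1.0]]
contact_force: [-0.4, 0.5, -0.3]
gripper_width: -0.003
```

Run:
```python
from m import *
s=status.state(); print(s['t'],s['tool_pos'],s['orientation'].round(3).tolist(),s['gripper_width'],s['joint_pos'])
c=viewer.calibration('wrist'); print(c)
snap('wrist','w1')
# check stud in side/scene projections
o=np.array([653,68.]);
for yaw in(-9,-10):
  a=np.radians(yaw); R=np.array([[np.cos(a),-np.sin(a)],[np.sin(a),np.cos(a)]])
  for q,z in(((-85,-115),8),((-85,-115),34),((85,-115),34),((-85,115),34)):
    w=R@np.array(q)+o; out=[]
    for n in('side','scene'):
        k=viewer.calibration(n); p=np.array(k['view'])@np.array([*w,z,1]); out.append((k['cx']-k['fx']*p[0]/p[2],k['cy']+k['fy']*p[1]/p[2]))
    print(yaw,q,z,w.round(1),np.round(out,1).tolist())
```

```text
3.85 [467.61507177   1.14120081 201.2031834 ] [[-0.465, -0.885, -0.001], [-0.885, 0.465, -0.0], [0.0, 0.001, -1.0]] -0.003037022367035004 [ 4.35912300e-01 -3.17876097e-01 -2.38022703e-01 -2.39363403e-04
 -1.65142000e+00 -9.19917926e-01]
{'fx': 371.64829954431775, 'fy': 371.64829954431775, 'cx': 323.58210811030773, 'cy': 240.24009112688728, 'view': array([[-8.84968376e-01,  4.65650467e-01, -7.85171065e-04,
         4.12601407e+02],
       [-4.44376740e-01, -8.45039119e-01, -2.97385607e-01,
         2.47442504e+02],
       [-1.39141247e-01, -2.62827946e-01,  9.54757134e-01,
        -3.13018774e+02],
       [ 0.00000000e+00,  0.00000000e+00,  0.00000000e+00,
         1.00000000e+00]])}
-9 (-85, -115) 8 [551.1 -32.3] [[335.4, 261.3], [307.6, 269.6]]
-9 (-85, -115) 34 [551.1 -32.3] [[335.6, 253.7], [307.4, 262.3]]
-9 (85, -115) 34 [719.  -58.9] [[385.6, 232.0], [256.1, 315.8]]
-9 (-85, 115) 34 [587.  194.9] [[289.6, 212.7], [399.4, 315.6]]
-10 (-85, -115) 8 [549.3 -30.5] [[334.5, 261.3], [308.7, 269.4]]
-10 (-85, -115) 34 [549.3 -30.5] [[334.6, 253.7], [308.5, 262.0]]
-10 (85, -115) 34 [716.7 -60. ] [[385.3, 232.5], [256.3, 314.7]]
-10 (-85, 115) 34 [589.3 196. ] [[289.9, 212.3], [399.5, 316.7]]
```

View pics/w1.png

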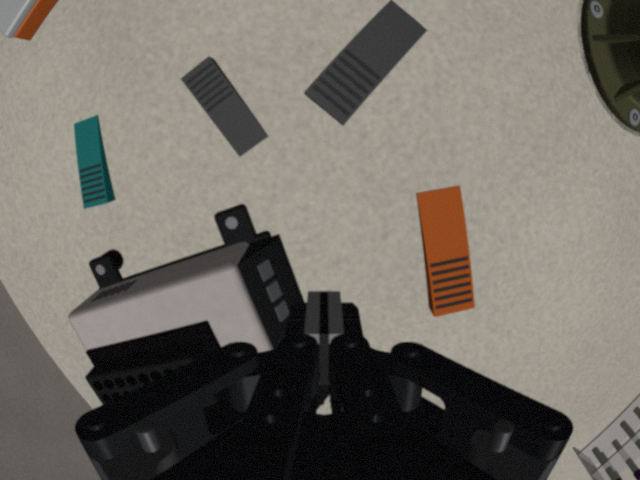

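The wrist view shows the shim with its toe edge from (240,156) to (267,135) and its heel around (196,68). The ear bolt above the stud is at (232,222). I'll cross-check these with the fisheye calibration.

```bash
cat >> m.py <<'E'
def fplane(uv,z,c=None):
    c=c or viewer.calibration('wrist');V=np.array(c['view']);R=V[:3,:3];o=-R.T@V[:3,3]
    x=(uv[0]-c['cx'])/c['fx'];y=(uv[1]-c['cy'])/c['fy'];th=np.hypot(x,y);k=np.sin(th)/th
    r=R.T@np.array([x*k,-y*k,-np.cos(th)]); return (o+r*(z-o[2])/r[2]).round(1)
E
python3 - <<'E'
from m import *
for q,z in(((232,222),35),((240,156),2),((267,135),2),((182,78),18),((211,57),18),((118,258),35)): print(q,fplane(q,z))
E
```

```text
(232, 222) [550. -30.  35.]
(240, 156) [518.8 -81.8   2. ]
(267, 135) [484.4 -86.7   2. ]
(182, 78) [ 528.5 -180.    18. ]
(211, 57) [ 493.2 -182.1   18. ]
(118, 258) [687.1 -58.8  35. ]
```

Emit:
arm_command(steps=[{"xyz": [0.02, -0.12, 0], "rot": [0, 0, 0], "hand": 0}, {"xyz": [0.05, -0.25, 0], "rot": [0, 0, 0], "hand": 0}, {"xyz": [0.1, -0.4, 0], "rot": [0, 0, 0], "hand": 0}, {"xyz": [0.2, -0.55, 0], "rot": [0, 0, 0], "hand": 0}, {"xyz": [0.3, -0.7, -0.1], "rot": [0, 0, 0], "hand": 0}, {"xyz": [0.4, -0.82, -0.2], "rot": [0, 0, 0], "hand": 0}, {"xyz": [0.487, -0.915, -0.35], "rot": [0, 0, 0], "hand": 0}, {"xyz": [0.487, -0.915, -0.5], "rot": [0, 0, 0], "hand": 0}, {"xyz": [0.487, -0.915, -0.6], "rot": [0, 0, 0], "hand": 0}, {"xyz": [0.487, -0.915, -0.6], "rot": [0, 0, 0], "hand": 0}])

```text
t: 5.15
tool_pos: [563.9, -180.7, 80.1]
orientation: [[-0.465, -0.885, -0.003], [-0.885, 0.465, 0.0], [0.001, 0.003, -1.0]]
contact_force: [-0.7, 0.2, 0.4]
gripper_width: 0.001
```

Run:
```python
from m import *
print(status.state()['tool_pos'])
snap('wrist','w2');a,d=snap('side','s2')
cv2.imwrite('pics/s2c.png',cv2.resize(a[170:350,260:460],None,fx=3,fy=3,interpolation=cv2.INTER_CUBIC))
```

```text
[ 563.89624745 -180.69327446   80.10984956]
```

View pics/w2.png

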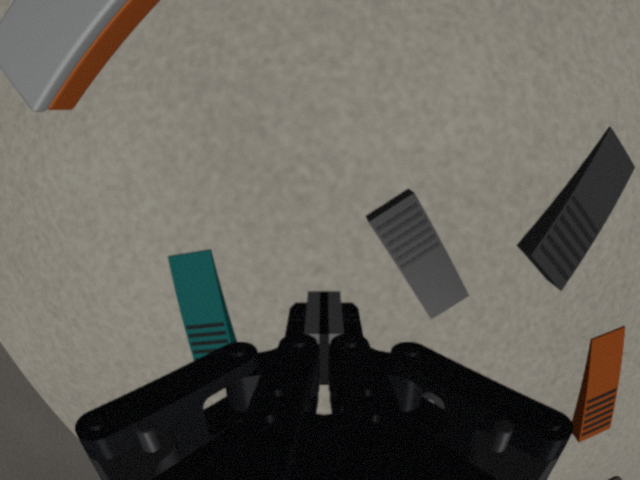

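View pics/s2c.png

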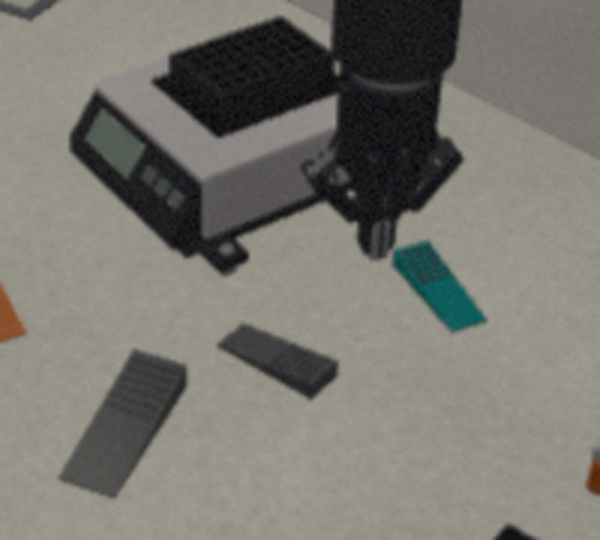

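Run:
```python
from m import *
for q,z in(((169,257),2),((211,250),2),((236,345),15),((325,292),80),((292,310),95)): print(q,fplane(q,z))
print([plane('side',q,0) for q in((393.7,255),(404,250),(421,277),(410,280))])
```

```text
(169, 257) [ 677.9 -221.4    2. ]
(211, 250) [ 643.8 -210.2    2. ]
(236, 345) [ 664.7 -137.7   15. ]
(325, 292) [ 567.2 -174.4   80. ]
(292, 310) [ 582.6 -179.4   95. ]
[array([ 692. , -114.9,   -0. ]), array([ 729.3, -120.1,    0. ]), array([ 674.1, -221.9,    0. ]), array([ 644.4, -209.8,    0. ])]
```

Emit:
arm_command(steps=[{"xyz": [0, 0, -0.1], "rot": [0, 0, 0], "hand": 0}, {"xyz": [0, 0, -0.2], "rot": [0, 0, 0], "hand": 0}, {"xyz": [0, 0, -0.28], "rot": [0, 0, 0], "hand": 0}, {"xyz": [0, 0, -0.34], "rot": [0, 0, 0], "hand": 0}, {"xyz": [0, 0, -0.365], "rot": [0, 0, 0], "hand": 0}, {"xyz": [0, 0, -0.365], "rot": [0, 0, 0], "hand": 0}, {"xyz": [-0.03, 0, -0.365], "rot": [0, 0, 0], "hand": 0}, {"xyz": [-0.06, 0, -0.365], "rot": [0, 0, 0], "hand": 0}, {"xyz": [-0.08, 0, -0.365], "rot": [0, 0, 0], "hand": 0}, {"xyz": [-0.08, 0, -0.365], "rot": [0, 0, 0], "hand": 0}])

```text
t: 6.5
tool_pos: [548.6, -181.4, 8.9]
orientation: [[-0.466, -0.885, 0.0], [-0.885, 0.466, 0.0], [-0.0, -0.0, -1.0]]
contact_force: [0.7, 0.0, 0.5]
gripper_width: -0.004
```

Run:
```python
from m import *
print(status.state()['tool_pos'])
snap('wrist','w3')
```

```text
[ 548.56197965 -181.42142822    8.88583404]
```

View pics/w3.png

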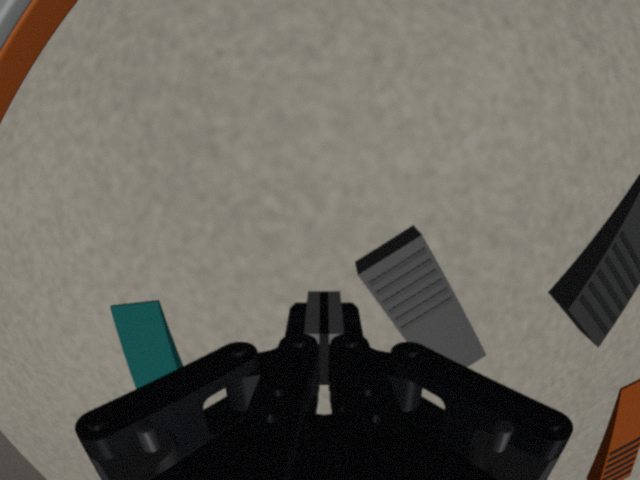

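Emit:
arm_command(steps=[{"xyz": [-0.03, -0.005, 0], "rot": [0, 0, 0], "hand": 0}, {"xyz": [-0.06, -0.01, 0], "rot": [0, 0, 0], "hand": 0}, {"xyz": [-0.085, -0.015, 0], "rot": [0, 0, 0], "hand": 0}, {"xyz": [-0.11, -0.02, 0], "rot": [0, 0, 0], "hand": 0}, {"xyz": [-0.13, -0.02, 0], "rot": [0, 0, 0], "hand": 0}, {"xyz": [-0.15, -0.02, 0], "rot": [0, 0, 0], "hand": 0}, {"xyz": [-0.17, -0.02, 0], "rot": [0, 0, 0], "hand": 0}, {"xyz": [-0.19, -0.02, 0], "rot": [0, 0, 0], "hand": 0}, {"xyz": [-0.21, -0.02, 0], "rot": [0, 0, 0], "hand": 0}, {"xyz": [-0.21, -0.02, 0], "rot": [0, 0, 0], "hand": 0}])

```text
t: 7.8
tool_pos: [506.5, -185.4, 8.6]
orientation: [[-0.466, -0.885, 0.0], [-0.885, 0.466, 0.0], [-0.0, 0.0, -1.0]]
contact_force: [-0.6, 0.7, -0.9]
gripper_width: -0.0
```

Run:
```python
from m import *
print(status.state()['tool_pos'])
snap('wrist','w4')
a,d=snap('side','s4')
cv2.imwrite('pics/s4c.png',cv2.resize(a[170:350,260:460],None,fx=4,fy=4,interpolation=cv2.INTER_CUBIC)[120:])
```

```text
[ 506.53159617 -185.38791511    8.61559392]
```

View pics/w4.png

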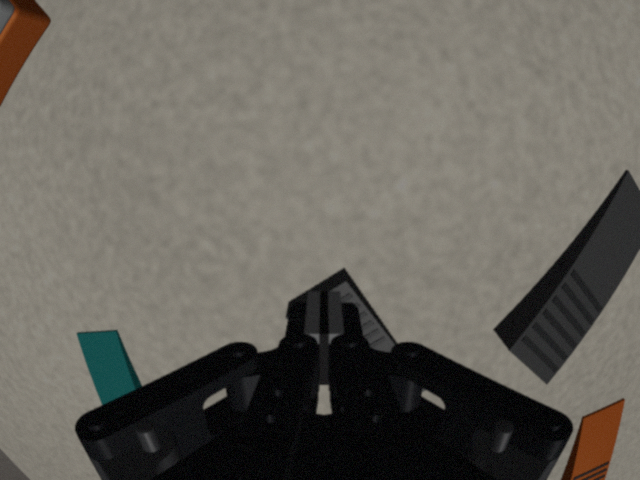

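View pics/s4c.png

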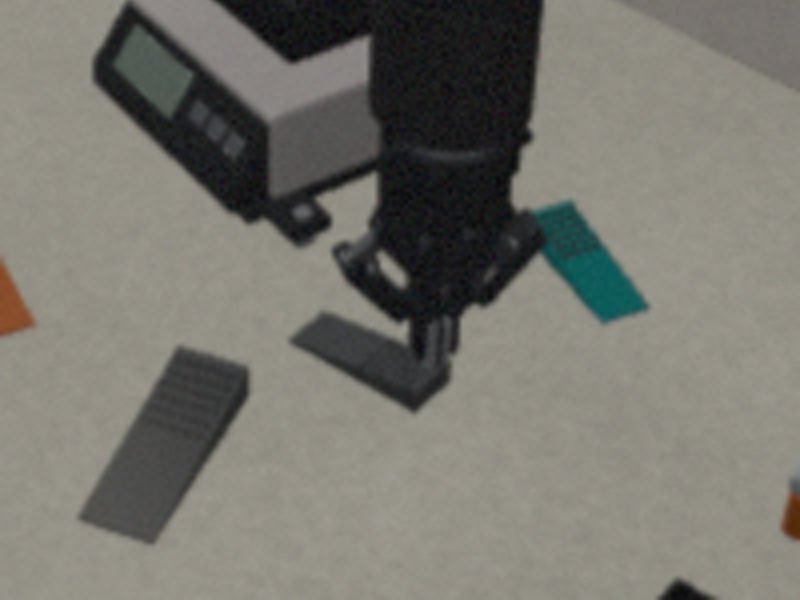

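The side view shows the fingertips at about (369,290) and the shim apparently unmoved. I need to check where the tip really is.

Run:
```python
from m import *
k=viewer.calibration('side')
for w in((506.5,-185.4,8.6),(506.5,-185.4,20),(506.5,-185.4,27),(511,-183,0),(511,-183,18)):
    p=np.array(k['view'])@np.array([*w,1]); print(w,(k['cx']-k['fx']*p[0]/p[2],k['cy']+k['fy']*p[1]/p[2]))
for q,z in (((345,270),0),((345,270),18),((290,303),0),((290,303),18)): print(q,z,fplane(q,z))
a=cv2.imread('pics/s4.png'); cv2.imwrite('pics/s4d.png',cv2.resize(a[250:320,320:410],None,fx=8,fy=8,interpolation=cv2.INTER_CUBIC))
P=unproj('side',np.load('pics/s4.npy'))
for v in range(280,306,2): print(v,P[v,369].round(0), P[v,366].round(0))
```

```text
(506.5, -185.4, 8.6) (np.float64(366.5326118905972), np.float64(298.4577134911682))
(506.5, -185.4, 20) (np.float64(366.7781892409598), np.float64(295.02863335346234))
(506.5, -185.4, 27) (np.float64(366.93030506070005), np.float64(292.9045883821655))
(511, -183, 0) (np.float64(366.8776110399455), np.float64(299.6394715144725))
(511, -183, 18) (np.float64(367.2667580515064), np.float64(294.256781859835))
(345, 270) 0 [ 494.7 -182.6    0. ]
(345, 270) 18 [ 492.3 -189.5   18. ]
(290, 303) 0 [ 529.8 -179.1    0. ]
(290, 303) 18 [ 523.8 -186.4   18. ]
280 [ 503. -192.   75.] [ 490. -193.   84.]
282 [ 501. -194.   71.] [ 496. -189.   71.]
284 [ 501. -194.   65.] [ 498. -188.   63.]
286 [ 502. -194.   58.] [ 499. -187.   55.]
288 [ 502. -195.   52.] [ 499. -188.   49.]
290 [ 503. -194.   44.] [ 497. -190.   46.]
292 [ 520. -180.   17.] [ 516. -175.   17.]
294 [ 518. -183.   14.] [ 510. -180.   17.]
296 [ 520. -181.    5.] [ 507. -183.   15.]
298 [ 519. -183.    0.] [ 507. -183.    9.]
300 [ 510. -191.    5.] [ 510. -181.   -2.]
302 [ 504. -196.    5.] [ 504. -187.   -0.]
304 [ 503. -198.    1.] [ 500. -190.   -2.]
```

View pics/s4d.png

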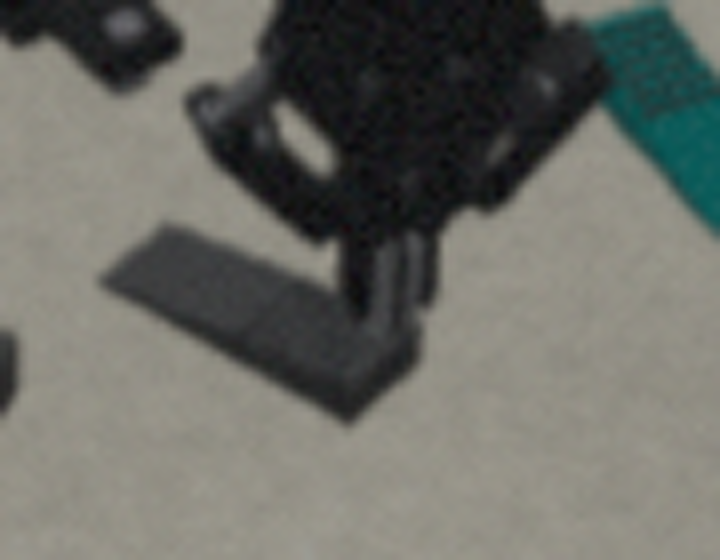

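Run:
```python
from m import *
print(manip.grasp_offset, [x for x in dir(manip) if x[0]!='_'])
s=status.state(); print(s['tool_pos'],s['joint_pos'],s['gripper_width'],s['contact_force'])
k=viewer.calibration('side')
for w in((563.9,-180.7,80.1),(563.9,-180.7,90),(563.9,-180.7,100),(563.9,-180.7,110)):
    p=np.array(k['view'])@np.array([*w,1]); print(w,(k['cx']-k['fx']*p[0]/p[2],k['cy']+k['fy']*p[1]/p[2]))
P=unproj('side',np.load('pics/s2.npy'))
for v in range(240,266,2): print(v,P[v,385].round(0))
for nm in('s2','s4'):
  P=unproj('side',np.load(f'pics/{nm}.npy')); c=(563.9,-180.7) if nm=='s2' else (506.5,-185.4)
  m=(np.hypot(P[...,0]-c[0],P[...,1]-c[1])<25)&(P[...,2]>21)&(P[...,2]<180)
  z=np.sort(P[m][:,2]); print(nm,z[:20].round(0))
V=np.array(viewer.calibration('wrist')['view']);print(-V[:3,:3].T@V[:3,3])
```

```text
-18.700000000000003 ['IKError', 'grasp_offset']
[ 506.78589541 -185.39211363    8.62564981] [ 2.20081887e-02 -5.65930017e-02 -3.66259131e-01 -6.79382102e-07
 -1.26105053e+00 -5.06704877e-01] -0.0036928861992353533 [-0.47747776  0.74005172 -0.16551199]
(563.9, -180.7, 80.1) (np.float64(382.8000304447273), np.float64(264.5877153830575))
(563.9, -180.7, 90) (np.float64(383.0916190394608), np.float64(261.4309746947847))
(563.9, -180.7, 100) (np.float64(383.38896865932975), np.float64(258.2118650977826))
(563.9, -180.7, 110) (np.float64(383.68918895733583), np.float64(254.9616775140478))
240 [ 556. -186.  162.]
242 [ 553. -190.  160.]
244 [-209. -784.  894.]
246 [ 556. -188.  145.]
248 [ 556. -189.  140.]
250 [ 555. -190.  135.]
252 [ 556. -190.  128.]
254 [ 557. -190.  122.]
256 [ 669. -103.    2.]
258 [ 664. -108.    2.]
260 [ 661. -111.   -3.]
262 [ 648. -122.    5.]
264 [ 645. -124.    1.]
s2 [113. 114. 116. 116. 118. 118. 119. 120. 120. 120. 121. 121. 121. 121.
 122. 122. 122. 122. 123. 123.]
s4 [21. 22. 22. 42. 42. 42. 43. 43. 44. 45. 46. 46. 46. 46. 47. 47. 48. 48.
 48. 48.]
[ 470.5211738  -251.83063635  180.15938365]
```

Run:
```python
from m import *
# now: wrist pose current, pixel (325,292)
t=np.array(status.state()['tool_pos'])
for z in(8.6,15,20,25,30,35,40,45):
    p=fplane((325,292),z); d=p-t; print(z,p,'along toolx',d[0]*-.466+d[1]*-.885,'y',d[0]*-.885+d[1]*.466)
im=cv2.imread('pics/w4.png'); cv2.imwrite('pics/w4c.png',cv2.resize(im[240:400,250:400],None,fx=4,fy=4))
im,d=snap('wrist','w4b'); print(d[285:300:3,318:332:4].round(0)); print(d[300:390:10,310:340:6].round(0))
```

```text
8.6 [ 507.9 -179.8    8.6] along toolx -5.4681933058498755 y 1.6199423912047863
15 [ 506.5 -182.5   15. ] along toolx -2.4262933058498963 y 1.6007423912047716
20 [ 505.5 -184.6   20. ] along toolx -0.1017933058499011 y 1.5071423912047743
25 [ 504.4 -186.7   25. ] along toolx 2.2693066941501048 y 1.502042391204797
30 [ 503.3 -188.8   30. ] along toolx 4.6404066941501085 y 1.4969423912047561
35 [ 502.2 -190.9   35. ] along toolx 7.011506694150114 y 1.4918423912047785
40 [ 501.1 -193.    40. ] along toolx 9.382606694150093 y 1.4867423912047513
45 [ 500.  -195.1   45. ] along toolx 11.7537066941501 y 1.4816423912047743
[[195. 189. 187. 185.]
 [190. 187. 183. 181.]
 [187. 184. 180. 179.]
 [148. 149. 149. 150.]
 [147. 146. 147. 145.]]
[[144. 143. 143. 144. 143.]
 [136. 135. 135. 135. 136.]
 [130. 128. 128. 128. 129.]
 [121. 121. 122. 122. 122.]
 [114. 114. 120. 120. 113.]
 [108. 109. 121. 119. 109.]
 [103. 109. 124. 119. 104.]
 [100. 112. 125. 119. 103.]
 [ 96. 113. 125. 119. 113.]]
```

View pics/w4c.png

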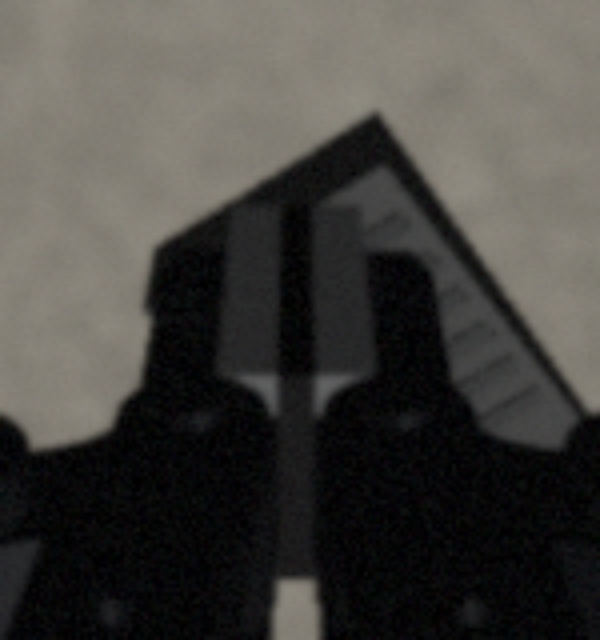

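The fingertips passed above the wedge. Side and wrist depth both put the tips about 30 mm above the reported TCP. I'll check by moving off the shim and lowering carefully towards the bench.

Emit:
arm_command(steps=[{"xyz": [0.07, -0.06, 0], "rot": [0, 0, 0], "hand": 0}, {"xyz": [0.14, -0.12, 0], "rot": [0, 0, 0], "hand": 0}, {"xyz": [0.19, -0.15, 0], "rot": [0, 0, 0], "hand": 0}, {"xyz": [0.19, -0.15, 0], "rot": [0, 0, 0], "hand": 0}, {"xyz": [0.19, -0.15, -0.01], "rot": [0, 0, 0], "hand": 0}, {"xyz": [0.19, -0.15, -0.02], "rot": [0, 0, 0], "hand": 0}, {"xyz": [0.19, -0.15, -0.03], "rot": [0, 0, 0], "hand": 0}, {"xyz": [0.19, -0.15, -0.04], "rot": [0, 0, 0], "hand": 0}, {"xyz": [0.19, -0.15, -0.05], "rot": [0, 0, 0], "hand": 0}, {"xyz": [0.19, -0.15, -0.05], "rot": [0, 0, 0], "hand": 0}])

```text
t: 9.2
tool_pos: [544.6, -215.4, -1.7]
orientation: [[-0.466, -0.885, -0.001], [-0.885, 0.466, 0.0], [0.0, 0.001, -1.0]]
contact_force: [0.0, -0.2, 0.5]
gripper_width: -0.001
```

Run:
```python
from m import *
print(status.state()['tool_pos'],status.state()['contact_force'])
snap('wrist','w5')
a,d=snap('side','s5')
cv2.imwrite('pics/s5d.png',cv2.resize(a[240:320,320:420],None,fx=7,fy=7,interpolation=cv2.INTER_CUBIC))
```

```text
[ 544.55038282 -215.3646323    -1.70093365] [ 0.04926174 -0.16755839  0.5286608 ]
```

View pics/s5d.png

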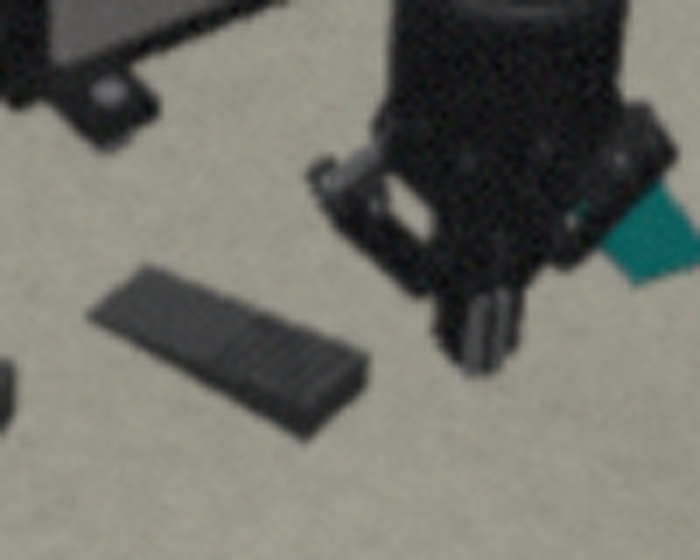

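View pics/w5.png

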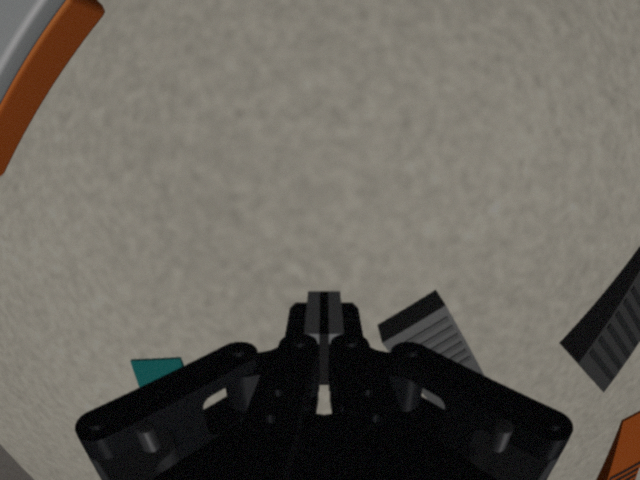

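Emit:
arm_command(steps=[{"xyz": [0, 0, -0.02], "rot": [0, 0, 0], "hand": 0}, {"xyz": [0, 0, -0.04], "rot": [0, 0, 0], "hand": 0}, {"xyz": [0, 0, -0.05], "rot": [0, 0, 0], "hand": 0}, {"xyz": [0, 0, -0.06], "rot": [0, 0, 0], "hand": 0}, {"xyz": [0, 0, -0.065], "rot": [0, 0, 0], "hand": 0}, {"xyz": [0, 0, -0.07], "rot": [0, 0, 0], "hand": 0}, {"xyz": [0, 0, -0.075], "rot": [0, 0, 0], "hand": 0}, {"xyz": [0, 0, -0.08], "rot": [0, 0, 0], "hand": 0}, {"xyz": [0, 0, -0.08], "rot": [0, 0, 0], "hand": 0}, {"xyz": [0, 0, -0.08], "rot": [0, 0, 0], "hand": 0}])

```text
t: 10.55
tool_pos: [544.7, -215.4, -17.4]
orientation: [[-0.466, -0.885, -0.0], [-0.885, 0.466, -0.0], [0.0, 0.0, -1.0]]
contact_force: [0.0, -0.9, -0.3]
gripper_width: 0.004
```

Run:
```python
from m import *
s=status.state();t=s['tool_pos'];print(t,s['contact_force'])
im,d=snap('wrist','w6'); 
print(d[286:300:3,318:332:4].round(0))
a,d=snap('side','s6')
P=unproj('side',d); m=(np.hypot(P[...,0]-t[0],P[...,1]-t[1])<30)&(P[...,2]>4)&(P[...,2]<100)
print(np.sort(P[m][:,2])[:20].round())
cv2.imwrite('pics/s6d.png',cv2.resize(a[240:320,320:420],None,fx=7,fy=7,interpolation=cv2.INTER_CUBIC))
```

```text
[ 544.73193205 -215.40171515  -17.40744831] [ 0.012442   -0.86115719 -0.29526905]
[[168. 168. 168. 169.]
 [169. 169. 169. 169.]
 [150. 150. 152. 150.]
 [148. 148. 149. 147.]
 [145.   0. 144. 145.]]
[ 4.  4.  4.  4.  4.  4.  4.  4.  5.  5.  5.  5.  5. 16. 16. 17. 18. 18.
 18. 18.]
```

View pics/s6d.png

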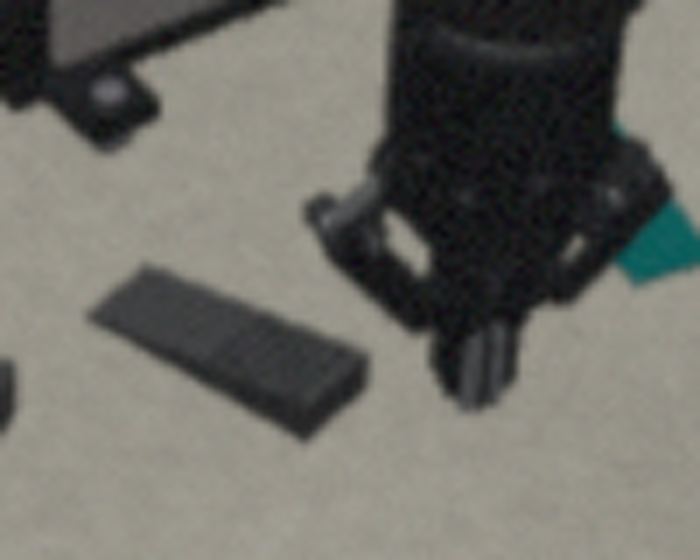

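The tip is now at about 16 mm for a reported TCP z of -17, with no contact. So the real tips sit about 33 mm above the commanded TCP. I'll work with that: TCP z ≈ -26 puts the tips at about 7 mm.

Emit:
arm_command(steps=[{"xyz": [0.03, 0.03, 0], "rot": [0, 0, 0], "hand": 0}, {"xyz": [0.06, 0.08, 0], "rot": [0, 0, 0], "hand": 0}, {"xyz": [0.08, 0.13, 0], "rot": [0, 0, 0], "hand": 0}, {"xyz": [0.08, 0.17, 0], "rot": [0, 0, 0], "hand": 0}, {"xyz": [0.08, 0.17, -0.015], "rot": [0, 0, 0], "hand": 0}, {"xyz": [0.08, 0.17, -0.03], "rot": [0, 0, 0], "hand": 0}, {"xyz": [0.08, 0.17, -0.04], "rot": [0, 0, 0], "hand": 0}, {"xyz": [0.08, 0.17, -0.045], "rot": [0, 0, 0], "hand": 0}, {"xyz": [0.05, 0.17, -0.045], "rot": [0, 0, 0], "hand": 0}, {"xyz": [0.03, 0.17, -0.045], "rot": [0, 0, 0], "hand": 0}])

```text
t: 11.9
tool_pos: [550.3, -181.5, -26.4]
orientation: [[-0.466, -0.885, -0.0], [-0.885, 0.466, 0.0], [-0.0, 0.0, -1.0]]
contact_force: [0.7, -0.3, -0.4]
gripper_width: 0.003
```

Emit:
arm_command(steps=[{"xyz": [-0.02, 0, 0], "rot": [0, 0, 0], "hand": 0}, {"xyz": [-0.04, -0.005, 0], "rot": [0, 0, 0], "hand": 0}, {"xyz": [-0.06, -0.01, 0], "rot": [0, 0, 0], "hand": 0}, {"xyz": [-0.08, -0.015, 0], "rot": [0, 0, 0], "hand": 0}, {"xyz": [-0.1, -0.02, 0], "rot": [0, 0, 0], "hand": 0}, {"xyz": [-0.12, -0.025, 0], "rot": [0, 0, 0], "hand": 0}, {"xyz": [-0.135, -0.025, 0], "rot": [0, 0, 0], "hand": 0}, {"xyz": [-0.15, -0.025, 0], "rot": [0, 0, 0], "hand": 0}, {"xyz": [-0.16, -0.025, 0], "rot": [0, 0, 0], "hand": 0}, {"xyz": [-0.16, -0.025, 0], "rot": [0, 0, 0], "hand": 0}])

```text
t: 13.15
tool_pos: [518.6, -186.4, -26.4]
orientation: [[-0.466, -0.885, -0.0], [-0.885, 0.466, 0.0], [-0.0, 0.0, -1.0]]
contact_force: [0.2, 0.5, -0.4]
gripper_width: -0.001
```

Run:
```python
from m import *
s=status.state();t=s['tool_pos'];print(t,s['contact_force'])
snap('wrist','w7')
a,d=snap('side','s7')
cv2.imwrite('pics/s7d.png',cv2.resize(a[240:320,320:420],None,fx=7,fy=7,interpolation=cv2.INTER_CUBIC))
```

```text
[ 518.64755    -186.35694909  -26.40362222] [ 0.19778834  0.53791768 -0.36554953]
```

View pics/s7d.png

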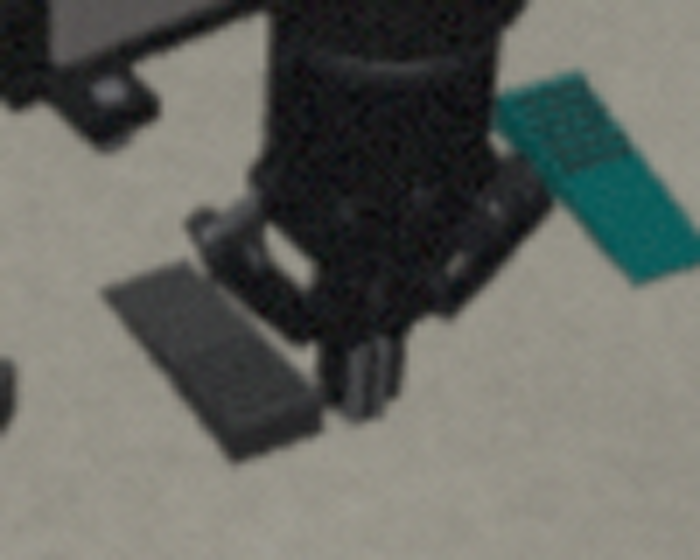

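View pics/w7.png

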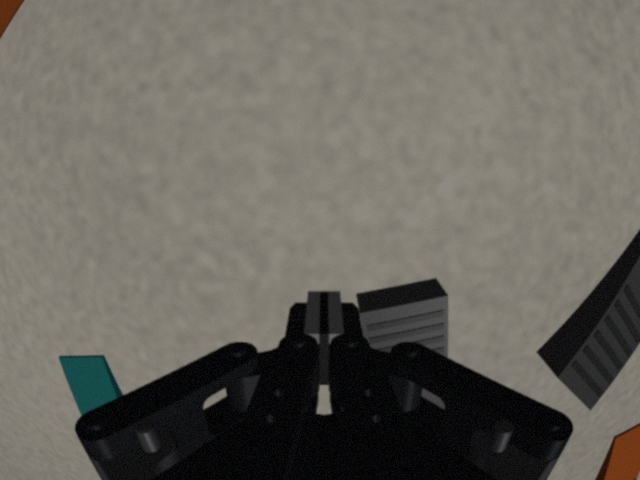

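```bash
cat > pose.py <<'E'
from m import *
from scipy.optimize import least_squares
def fit(n,pts,z0=(505,-130,1.3)):
    k=viewer.calibration(n);V=np.array(k['view'])
    # pts: list of (localx,localy,z,u,v)
    def proj(w):
        p=V@np.array([*w,1]); return np.array([k['cx']-k['fx']*p[0]/p[2],k['cy']+k['fy']*p[1]/p[2]])
    def f(q):
        c,s=np.cos(q[2]),np.sin(q[2])
        return np.concatenate([proj((q[0]+c*x-s*y,q[1]+s*x+c*y,z))-np.array([u,v]) for x,y,z,u,v in pts])
    r=least_squares(f,z0); x,y,a=r.x; d=np.array([np.cos(a),np.sin(a)])
    stud=np.array([550,-30.5]); rel=stud-[x,y]
    print('centre',x.round(1),y.round(1),'deg',np.degrees(a).round(1),'res',np.abs(r.fun).max().round(2),'toe',(np.array([x,y])+50*d).round(1),'heel',(np.array([x,y])-50*d).round(1),'stud in shim',rel@d,rel@np.array([-d[1],d[0]]))
    return r.x
E
python3 - <<'E'
from pose import *
c=lambda a,b:(320+a/7,240+b/7)
fit('side',[(50,-18,2,*c(182,262)),(50,18,2,*c(103,290)),(-50,-18,18,*c(324,408)),(-50,18,18,*c(236,445)),(-50,18,0,*c(236,462))])
E
```

```text
centre 499.1 -136.5 deg 72.9 res 1.51 toe [513.8 -88.7] heel [ 484.4 -184.3] stud in shim 116.31315761516399 -17.473542686869546
```

Emit:
arm_command(steps=[{"xyz": [-0.01, 0, 0], "rot": [0, 0, 0], "hand": 0}, {"xyz": [-0.02, 0, 0], "rot": [0, 0, 0], "hand": 0}, {"xyz": [-0.03, 0, 0], "rot": [0, 0, 0], "hand": 0}, {"xyz": [-0.04, 0, 0], "rot": [0, 0, 0], "hand": 0}, {"xyz": [-0.05, 0, 0], "rot": [0, 0, 0], "hand": 0}, {"xyz": [-0.06, 0, 0], "rot": [0, 0, 0], "hand": 0}, {"xyz": [-0.065, 0, 0], "rot": [0, 0, 0], "hand": 0}, {"xyz": [-0.065, 0, 0], "rot": [0, 0, 0], "hand": 0}, {"xyz": [-0.03, -0.01, 0], "rot": [0, 0, 0], "hand": 0}, {"xyz": [0.0, -0.02, 0], "rot": [0, 0, 0], "hand": 0}])

```text
t: 14.5
tool_pos: [519.4, -190.6, -26.4]
orientation: [[-0.466, -0.885, 0.0], [-0.885, 0.466, -0.0], [0.0, -0.0, -1.0]]
contact_force: [-0.7, -0.2, 0.6]
gripper_width: -0.002
```

Run:
```python
from m import *
s=status.state();t=s['tool_pos'];print(t,s['contact_force'])
snap('wrist','w8')
a,d=snap('side','s8')
cv2.imwrite('pics/s8d.png',cv2.resize(a[240:320,320:420],None,fx=7,fy=7,interpolation=cv2.INTER_CUBIC))
```

```text
[ 519.36741252 -190.56390284  -26.35534391] [-0.72879464 -0.20269791  0.62134461]
```

View pics/s8d.png

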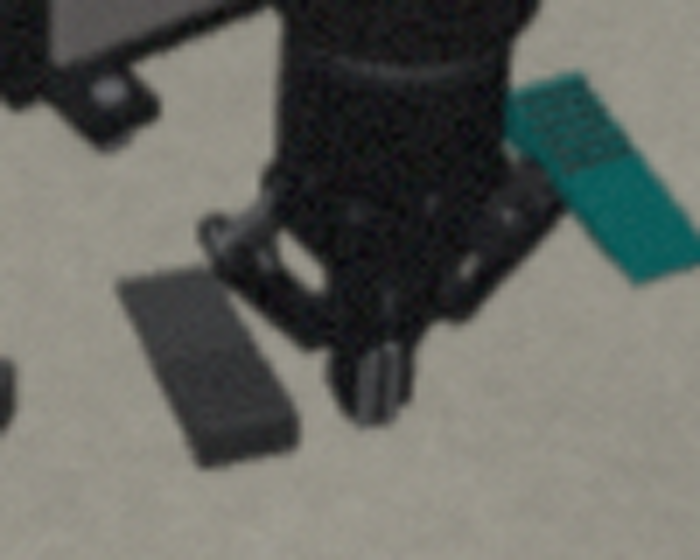

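View pics/w8.png

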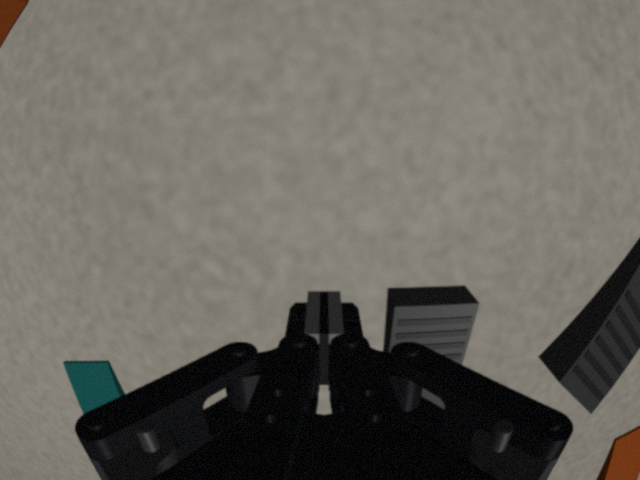

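Run:
```python
from pose import *
c=lambda a,b:(320+a/7,240+b/7)
fit('side',[(50,-18,2,*c(203,267)),(50,18,2,*c(118,285)),(-50,-18,18,*c(299,420)),(-50,18,18,*c(200,440)),(-50,18,0,*c(203,468)),(-50,-18,0,*c(296,450))])
print([fplane(q,z) for q,z in (((388,288),0),((464,287),0),((387,304),18),((477,302),18))])
```

```text
centre 497.1 -135.5 deg 62.7 res 0.91 toe [520.  -91.1] heel [ 474.1 -179.9] stud in shim 117.58532357551996 1.1857177385643716
[array([ 489.8, -185. ,    0. ]), array([ 458.7, -168.2,    0. ]), array([ 492.1, -187.9,   18. ]), array([ 458.9, -169.8,   18. ])]
```

Heading is 62.7° and the stud lies on the shim's axis, about 1 mm to the side. I'll lift, go round behind the heel, open the fingers slightly for a wider contact, and come down.

Emit:
arm_command(steps=[{"xyz": [0.0, -0.04, 0.08], "rot": [0, 0, 0], "hand": 0.15}, {"xyz": [-0.01, -0.1, 0.16], "rot": [0, 0, 0], "hand": 0.15}, {"xyz": [-0.08, -0.15, 0.18], "rot": [0, 0, 0], "hand": 0.15}, {"xyz": [-0.17, -0.15, 0.18], "rot": [0, 0, 0], "hand": 0.15}, {"xyz": [-0.25, -0.11, 0.18], "rot": [0, 0, 0], "hand": 0.15}, {"xyz": [-0.285, -0.06, 0.16], "rot": [0, 0, 0], "hand": 0.15}, {"xyz": [-0.285, -0.055, 0.1], "rot": [0, 0, 0], "hand": 0.15}, {"xyz": [-0.285, -0.055, 0.04], "rot": [0, 0, 0], "hand": 0.15}, {"xyz": [-0.285, -0.055, 0.0], "rot": [0, 0, 0], "hand": 0.15}, {"xyz": [-0.285, -0.055, 0.0], "rot": [0, 0, 0], "hand": 0.15}])

```text
t: 15.85
tool_pos: [461.1, -201.4, -27.7]
orientation: [[-0.466, -0.885, -0.002], [-0.885, 0.466, 0.0], [0.001, 0.002, -1.0]]
contact_force: [0.0, 0.1, 0.2]
gripper_width: 0.152
```

Run:
```python
from m import *
s=status.state();t=s['tool_pos'];print(t,s['contact_force'],s['gripper_width'])
snap('wrist','w9')
a,d=snap('side','s9')
cv2.imwrite('pics/s9d.png',cv2.resize(a[240:320,310:410],None,fx=7,fy=7,interpolation=cv2.INTER_CUBIC))
```

```text
[ 461.12060179 -201.41817795  -27.67417761] [0.02460753 0.05989473 0.20731774] 0.15194873138055937
```

View pics/s9d.png

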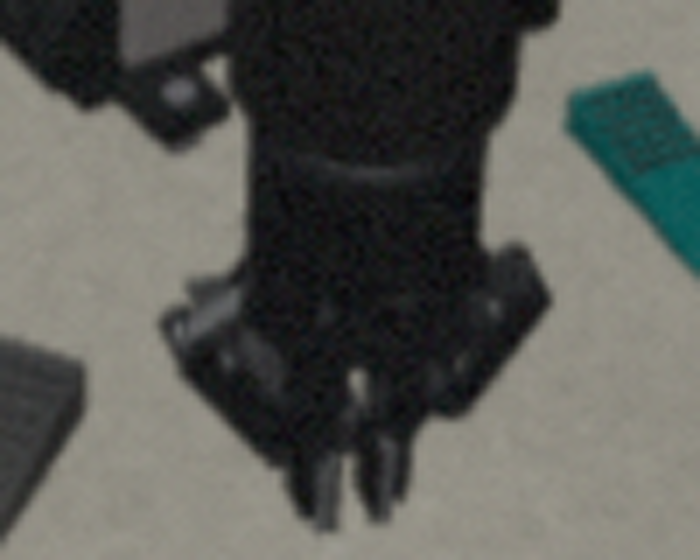

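View pics/w9.png

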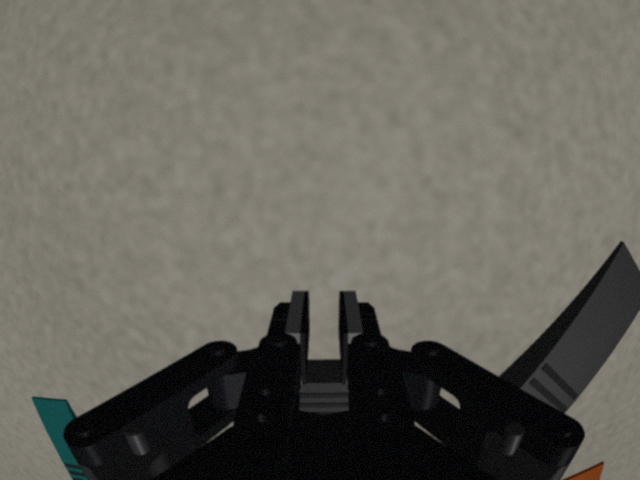

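Emit:
arm_command(steps=[{"xyz": [0.016, 0.031, 0], "rot": [0, 0, 0], "hand": 0.15}, {"xyz": [0.033, 0.062, 0], "rot": [0, 0, 0], "hand": 0.15}, {"xyz": [0.056, 0.106, 0], "rot": [0, 0, 0], "hand": 0.15}, {"xyz": [0.079, 0.15, 0], "rot": [0, 0, 0], "hand": 0.15}, {"xyz": [0.102, 0.195, 0], "rot": [0, 0, 0], "hand": 0.15}, {"xyz": [0.126, 0.239, 0], "rot": [0, 0, 0], "hand": 0.15}, {"xyz": [0.149, 0.283, 0], "rot": [0, 0, 0], "hand": 0.15}, {"xyz": [0.172, 0.327, 0], "rot": [0, 0, 0], "hand": 0.15}, {"xyz": [0.186, 0.354, 0], "rot": [0, 0, 0], "hand": 0.15}, {"xyz": [0.186, 0.354, 0], "rot": [0, 0, 0], "hand": 0.15}])

```text
t: 17.2
tool_pos: [499.1, -130.2, -26.5]
orientation: [[-0.465, -0.885, -0.0], [-0.885, 0.465, 0.0], [-0.0, 0.0, -1.0]]
contact_force: [0.2, -0.9, -0.2]
gripper_width: 0.149
```

Run:
```python
from m import *
s=status.state();t=s['tool_pos'];print(t,s['contact_force'],s['gripper_width'])
a,d=snap('scene','c10')
cv2.imwrite('pics/c10d.png',cv2.resize(a[190:310,220:370],None,fx=5,fy=5,interpolation=cv2.INTER_CUBIC))
a,d=snap('side','s10')
cv2.imwrite('pics/s10d.png',cv2.resize(a[220:310,290:400],None,fx=6,fy=6,interpolation=cv2.INTER_CUBIC))
```

```text
[ 499.08006374 -130.19225888  -26.50482437] [ 0.22492849 -0.88268608 -0.2263589 ] 0.14891005550918476
```

View pics/s10d.png

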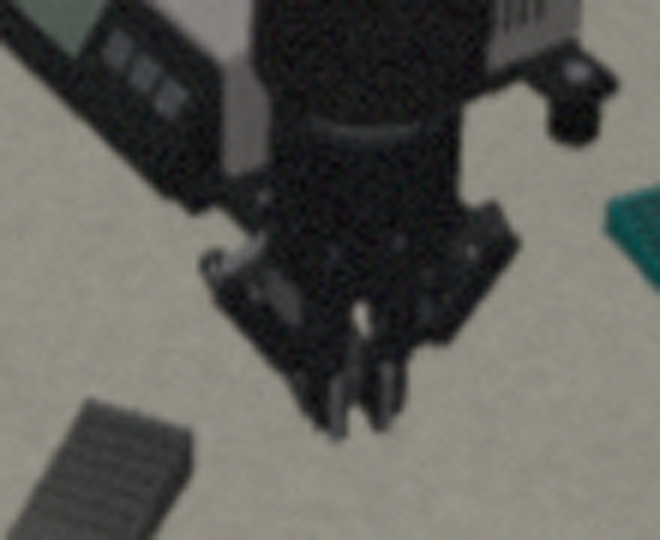

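View pics/c10d.png

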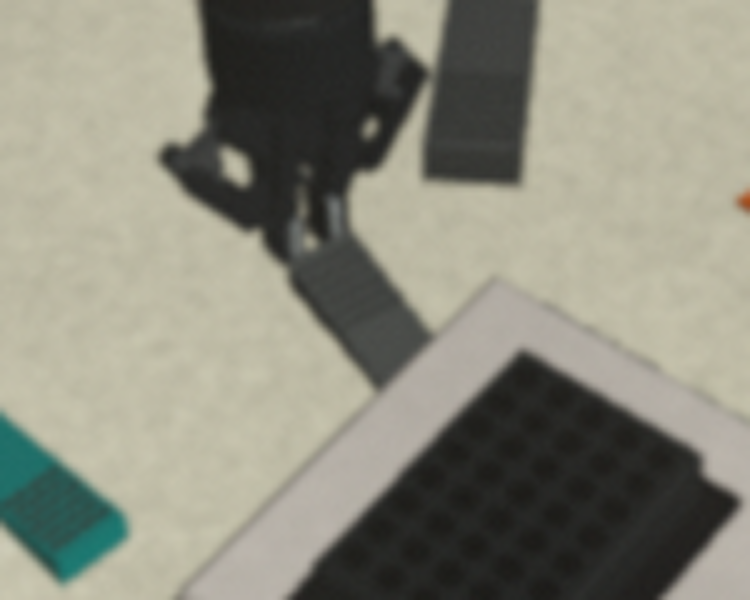

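Run:
```python
from m import *
c=lambda a,b:(220+a/5,190+b/5)
for q,z in((c(291,268),18),(c(347,234),18),(c(294,288),0),(c(375,319),13),(c(335,250),18)): print(q,plane('scene',q,z))
stud=np.array([550,-30.5]); d=np.array([.465,.885]); t=status.state()['tool_pos'][:2]
print((stud-t)@d,(stud-t)@np.array([-.885,.465]))
```

```text
(278.2, 243.6) [ 522.2 -124.    18. ]
(289.4, 236.8) [ 492.2 -111.5   18. ]
(278.8, 247.6) [ 519.2 -125.4    0. ]
(295.0, 253.8) [527.5 -77.2  13. ]
(287.0, 240.0) [ 503.3 -111.5   18. ]
112.3572760907458 1.287330674080242
```

Emit:
arm_command(steps=[{"xyz": [0.012, 0.022, 0], "rot": [0, 0, 0], "hand": 0.15}, {"xyz": [0.024, 0.045, 0], "rot": [0, 0, 0], "hand": 0.15}, {"xyz": [0.036, 0.068, 0], "rot": [0, 0, 0], "hand": 0.15}, {"xyz": [0.048, 0.091, 0], "rot": [0, 0, 0], "hand": 0.15}, {"xyz": [0.056, 0.106, 0], "rot": [0, 0, 0], "hand": 0.15}, {"xyz": [0.062, 0.119, 0], "rot": [0, 0, 0], "hand": 0.15}, {"xyz": [0.067, 0.128, 0], "rot": [0, 0, 0], "hand": 0.15}, {"xyz": [0.072, 0.137, 0], "rot": [0, 0, 0], "hand": 0.15}, {"xyz": [0.072, 0.137, 0], "rot": [0, 0, 0], "hand": 0.15}, {"xyz": [0.072, 0.137, 0], "rot": [0, 0, 0], "hand": 0.15}])

```text
t: 18.55
tool_pos: [513.4, -103.2, -26.4]
orientation: [[-0.466, -0.885, 0.0], [-0.885, 0.466, 0.0], [-0.0, 0.0, -1.0]]
contact_force: [-0.0, -0.1, -0.2]
gripper_width: 0.149
```

```bash
cat > chk.py <<'E'
from m import *
import sys
def chk(tag,crop=True):
    F=[]
    s=status.state();F.append(s['contact_force'])
    a,d=snap('scene','c'+tag); F.append(status.state()['contact_force'])
    b,db=snap('side','s'+tag); F.append(status.state()['contact_force'])
    print(s['t'],s['tool_pos'].round(2),'F',np.mean(F,0).round(2),'along',np.round([f[:2]@[.465,.885] for f in F],2))
    cv2.imwrite('pics/c%sd.png'%tag,cv2.resize(a[190:310,220:370],None,fx=5,fy=5,interpolation=cv2.INTER_CUBIC))
    cv2.imwrite('pics/s%sd.png'%tag,cv2.resize(b[220:310,290:400],None,fx=6,fy=6,interpolation=cv2.INTER_CUBIC))
    stud=np.array([550,-30.5]); t=s['tool_pos'][:2]; print('tcp->stud',(stud-t)@[.465,.885])
    # top plane tilt from scene depth
    P=unproj('scene',d)[225:400,240:420].reshape(-1,3); P=P[(np.abs(P[:,2]-103)<8)]
    A=np.c_[P[:,:2]-[653,68],np.ones(len(P))]; c=np.linalg.lstsq(A,P[:,2],rcond=None)[0]; print('tilt',c.round(4))
chk(sys.argv[1])
E
python3 chk.py 11
python3 - <<'E'
from m import *
P=unproj('scene',np.load('pics/c10.npy'))[225:400,240:420].reshape(-1,3); P=P[(np.abs(P[:,2]-103)<8)]
A=np.c_[P[:,:2]-[653,68],np.ones(len(P))]; print(np.linalg.lstsq(A,P[:,2],rcond=None)[0].round(4))
E
```

```text
18.55 [ 513.35 -103.23  -26.41] F [0.04 0.13 0.15] along [-0.1   0.35  0.15]
tcp->stud 81.40530820514492
tilt [-1.500000e-03 -1.000000e-04  1.030683e+02]
[-1.900000e-03 -7.000000e-04  1.031389e+02]
```

View pics/c11d.png

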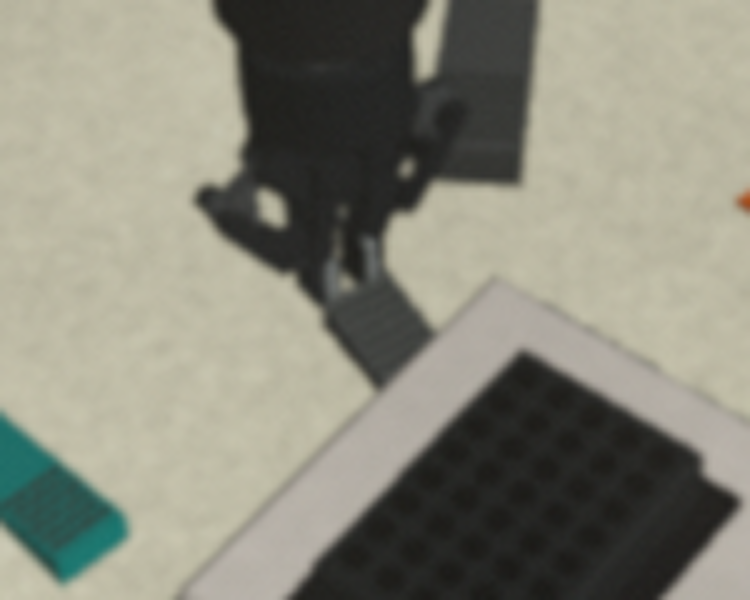

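Emit:
arm_command(steps=[{"xyz": [0.002, 0.004, 0], "rot": [0, 0, 0], "hand": 0.15}, {"xyz": [0.004, 0.008, 0], "rot": [0, 0, 0], "hand": 0.15}, {"xyz": [0.006, 0.012, 0], "rot": [0, 0, 0], "hand": 0.15}, {"xyz": [0.008, 0.016, 0], "rot": [0, 0, 0], "hand": 0.15}, {"xyz": [0.01, 0.02, 0], "rot": [0, 0, 0], "hand": 0.15}, {"xyz": [0.012, 0.022, 0], "rot": [0, 0, 0], "hand": 0.15}, {"xyz": [0.012, 0.022, 0], "rot": [0, 0, 0], "hand": 0.15}, {"xyz": [0.012, 0.022, 0], "rot": [0, 0, 0], "hand": 0.15}, {"xyz": [0.012, 0.022, 0], "rot": [0, 0, 0], "hand": 0.15}, {"xyz": [0.012, 0.022, 0], "rot": [0, 0, 0], "hand": 0.15}])

```text
t: 19.9
tool_pos: [515.7, -98.8, -26.5]
orientation: [[-0.466, -0.885, -0.0], [-0.885, 0.466, 0.0], [0.0, 0.0, -1.0]]
contact_force: [-0.0, -0.1, -0.2]
gripper_width: 0.152
```

```bash
python3 chk.py 12
```

```text
19.9 [515.69 -98.8  -26.47] F [0.12 0.68 0.2 ] along [-0.06  0.85  1.18]
tcp->stud 76.39700849326948
tilt [-2.000000e-03 -6.000000e-04  1.030904e+02]
```

Emit:
arm_command(steps=[{"xyz": [0.001, 0.002, 0], "rot": [0, 0, 0], "hand": 0.15}, {"xyz": [0.002, 0.004, 0], "rot": [0, 0, 0], "hand": 0.15}, {"xyz": [0.003, 0.006, 0], "rot": [0, 0, 0], "hand": 0.15}, {"xyz": [0.004, 0.008, 0], "rot": [0, 0, 0], "hand": 0.15}, {"xyz": [0.005, 0.009, 0], "rot": [0, 0, 0], "hand": 0.15}, {"xyz": [0.005, 0.009, 0], "rot": [0, 0, 0], "hand": 0.15}, {"xyz": [0.005, 0.009, 0], "rot": [0, 0, 0], "hand": 0.15}, {"xyz": [0.005, 0.009, 0], "rot": [0, 0, 0], "hand": 0.15}, {"xyz": [0.005, 0.009, 0], "rot": [0, 0, 0], "hand": 0.15}, {"xyz": [0.005, 0.009, 0], "rot": [0, 0, 0], "hand": 0.15}])

```text
t: 21.25
tool_pos: [516.8, -97.0, -26.4]
orientation: [[-0.466, -0.885, -0.0], [-0.885, 0.466, 0.0], [0.0, 0.0, -1.0]]
contact_force: [-0.2, -0.4, 0.2]
gripper_width: 0.15
```

```bash
python3 chk.py 13
```

```text
21.25 [516.75 -97.   -26.43] F [ 0.26 -0.22  0.68] along [-0.44  0.95 -0.75]
tcp->stud 74.31094936671069
tilt [-1.400000e-03 -2.000000e-04  1.030774e+02]
```

View pics/c13d.png

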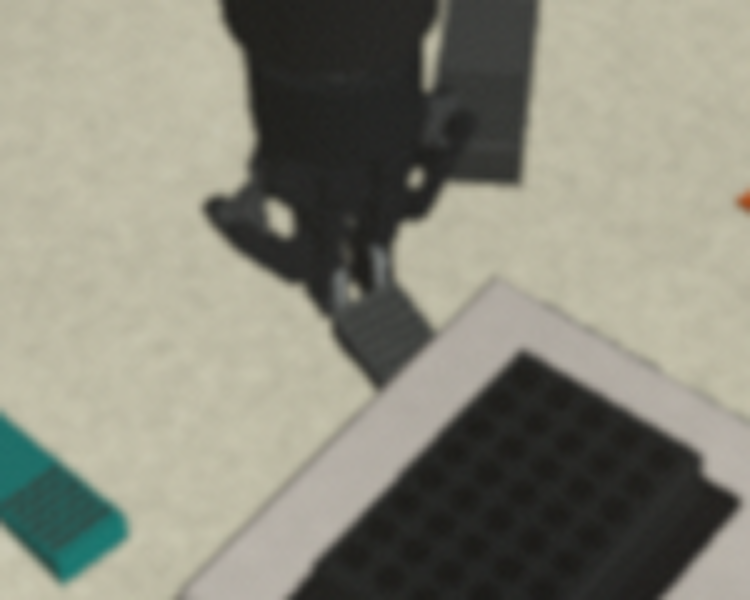

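Emit:
arm_command(steps=[{"xyz": [0.001, 0.002, 0], "rot": [0, 0, 0], "hand": 0.15}, {"xyz": [0.002, 0.004, 0], "rot": [0, 0, 0], "hand": 0.15}, {"xyz": [0.003, 0.006, 0], "rot": [0, 0, 0], "hand": 0.15}, {"xyz": [0.004, 0.008, 0], "rot": [0, 0, 0], "hand": 0.15}, {"xyz": [0.005, 0.009, 0], "rot": [0, 0, 0], "hand": 0.15}, {"xyz": [0.005, 0.009, 0], "rot": [0, 0, 0], "hand": 0.15}, {"xyz": [0.005, 0.009, 0], "rot": [0, 0, 0], "hand": 0.15}, {"xyz": [0.005, 0.009, 0], "rot": [0, 0, 0], "hand": 0.15}, {"xyz": [0.005, 0.009, 0], "rot": [0, 0, 0], "hand": 0.15}, {"xyz": [0.005, 0.009, 0], "rot": [0, 0, 0], "hand": 0.15}])

```text
t: 22.6
tool_pos: [517.7, -95.2, -26.4]
orientation: [[-0.466, -0.885, -0.0], [-0.885, 0.466, -0.0], [0.0, 0.0, -1.0]]
contact_force: [-0.7, -1.7, 0.8]
gripper_width: 0.151
```

```bash
python3 chk.py 14
```

```text
22.6 [517.71 -95.24 -26.44] F [-0.58 -1.62  0.41] along [-1.84 -1.37 -1.9 ]
tcp->stud 72.31342831515536
tilt [-1.700000e-03 -5.000000e-04  1.030855e+02]
```

Emit:
arm_command(steps=[{"xyz": [0.001, 0.001, 0], "rot": [0, 0, 0], "hand": 0.15}, {"xyz": [0.001, 0.002, 0], "rot": [0, 0, 0], "hand": 0.15}, {"xyz": [0.002, 0.003, 0], "rot": [0, 0, 0], "hand": 0.15}, {"xyz": [0.002, 0.004, 0], "rot": [0, 0, 0], "hand": 0.15}, {"xyz": [0.003, 0.005, 0], "rot": [0, 0, 0], "hand": 0.15}, {"xyz": [0.003, 0.006, 0], "rot": [0, 0, 0], "hand": 0.15}, {"xyz": [0.003, 0.006, 0], "rot": [0, 0, 0], "hand": 0.15}, {"xyz": [0.003, 0.006, 0], "rot": [0, 0, 0], "hand": 0.15}, {"xyz": [0.003, 0.006, 0], "rot": [0, 0, 0], "hand": 0.15}, {"xyz": [0.003, 0.006, 0], "rot": [0, 0, 0], "hand": 0.15}])

```text
t: 23.95
tool_pos: [518.1, -94.3, -26.5]
orientation: [[-0.466, -0.885, -0.0], [-0.885, 0.466, -0.0], [0.001, 0.0, -1.0]]
contact_force: [-2.0, -4.4, 0.6]
gripper_width: 0.15
```

```bash
python3 chk.py 15
```

```text
23.95 [518.14 -94.28 -26.46] F [-2.06 -4.63  0.78] along [-4.82 -5.27 -5.09]
tcp->stud 71.26115426930693
tilt [-1.400000e-03  1.000000e-04  1.031302e+02]
```

View pics/c15d.png

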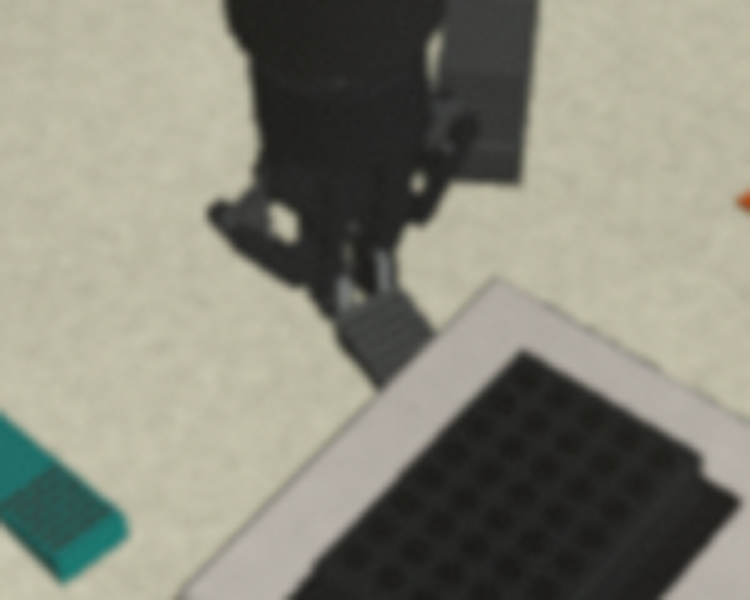

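The reaction rose from 0 to about 1.7 N and then 5 N over the last 3 mm, so the shim is snug. The shaker's top-plane tilt hasn't changed. I'll retreat straight back, then go up.

Emit:
arm_command(steps=[{"xyz": [-0.01, -0.019, 0], "rot": [0, 0, 0], "hand": 0.15}, {"xyz": [-0.035, -0.067, 0], "rot": [0, 0, 0], "hand": 0.15}, {"xyz": [-0.07, -0.133, 0.0], "rot": [0, 0, 0], "hand": 0.15}, {"xyz": [-0.09, -0.17, 0.05], "rot": [0, 0, 0], "hand": 0.1}, {"xyz": [-0.09, -0.17, 0.2], "rot": [0, 0, 0], "hand": 0}, {"xyz": [-0.09, -0.17, 0.35], "rot": [0, 0, 0], "hand": 0}, {"xyz": [-0.09, -0.17, 0.5], "rot": [0, 0, 0], "hand": 0}, {"xyz": [-0.09, -0.17, 0.65], "rot": [0, 0, 0], "hand": 0}, {"xyz": [-0.09, -0.17, 0.75], "rot": [0, 0, 0], "hand": 0}, {"xyz": [-0.09, -0.17, 0.75], "rot": [0, 0, 0], "hand": 0}])

```text
t: 25.3
tool_pos: [501.1, -128.2, 125.5]
orientation: [[-0.466, -0.885, 0.003], [-0.885, 0.466, 0.0], [-0.002, -0.003, -1.0]]
contact_force: [0.4, 0.1, 0.3]
gripper_width: 0.001
```

```bash
python3 chk.py 16
python3 - <<'E'
from m import *
snap('wrist','w16')
E
```

```text
25.3 [ 501.14 -128.21  125.51] F [-0.01  0.23 -0.26] along [0.29 0.05 0.25]
tcp->stud 109.1931248450703
tilt [-3.400000e-03 -2.000000e-03  1.031416e+02]
```

View pics/s16d.png

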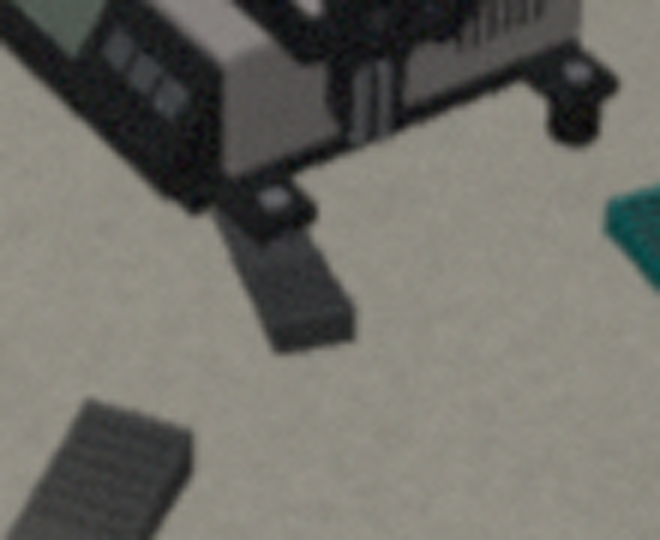

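View pics/c16d.png

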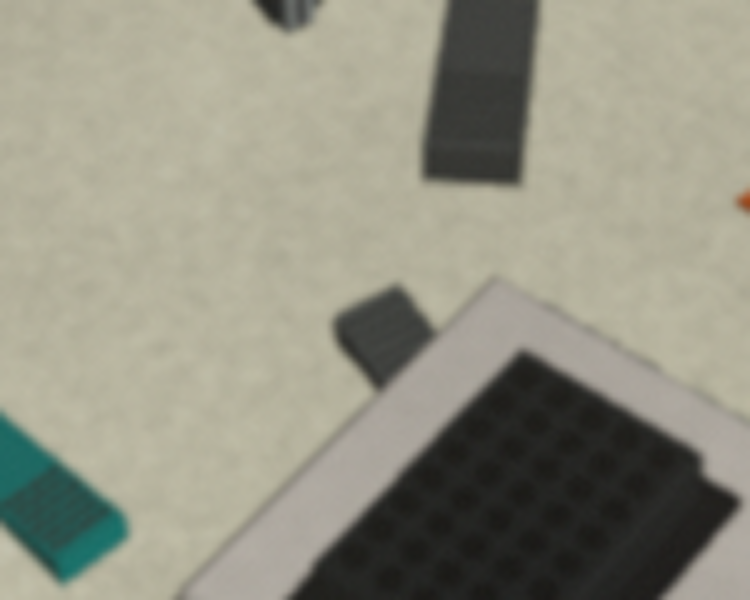

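Run:
```python
from pose import *
c=lambda a,b:(290+a/6,220+b/6)
fit('side',[(-50,-18,18,*c(354,309)),(-50,18,18,*c(275,323)),(-50,18,0,*c(280,352)),(-50,-18,0,*c(352,338))],(535,-60,1.1))
Z={}
for f in('scene0','c11','c13','c15','c16'):
    P=unproj('scene',np.load(f'pics/{f}.npy'))[225:400,240:420].reshape(-1,3); Z[f]=P
m=np.all([np.abs(P[:,2]-103)<8 for P in Z.values()],0); print(m.sum())
im=cv2.imread('pics/scene0.png')[225:400,240:420].reshape(-1,3).min(-1)>120; m&=im; print(m.sum())
for f,P in Z.items():
    p=P[m];A=np.c_[p[:,:2]-[653,68],np.ones(len(p))]; print(f,np.linalg.lstsq(A,p[:,2],rcond=None)[0].round(4))
# shaker shift: image diff of top corners
for n,a,b in(('scene','scene0','c16'),):
    A=cv2.cvtColor(cv2.imread(f'pics/{a}.png'),6)[255:365,275:385].astype(np.float32);B=cv2.cvtColor(cv2.imread(f'pics/{b}.png'),6)[255:365,275:385].astype(np.float32)
    print(cv2.phaseCorrelate(A,B,cv2.createHanningWindow(A.shape[::-1],cv2.CV_32F)))
```

```text
centre 547.1 -40.2 deg 63.6 res 0.84 toe [569.3   4.6] heel [524.9 -85. ] stud in shim 9.95091004722233 1.7005508497001474
4606
4261
scene0 [-1.500000e-03 -2.400000e-03  1.030304e+02]
c11 [-1.500000e-03 -3.200000e-03  1.030397e+02]
c13 [-1.100000e-03 -2.900000e-03  1.030463e+02]
c15 [-1.800000e-03 -2.700000e-03  1.030614e+02]
c16 [-2.000000e-03 -2.900000e-03  1.030659e+02]
((0.00988461691819964, 0.046476095803555495), 1.0824256360530853)
```

The shim's centre is about 10 mm from the stud along its axis and 2 mm off sideways. The top-plane tilt has changed by 0.7 mrad or less, and the shaker hasn't moved. Next is the press. With the tips 33 mm short of the TCP, a vertical hand would put the grasp point very close to the 90 mm limit, so I'll lean the hand outward 30° to keep it above.

Emit:
arm_command(steps=[{"xyz": [0.02, 0.06, 0.05], "rot": [0.02, -0.01, 0], "hand": 0}, {"xyz": [0.06, 0.15, 0.08], "rot": [0.05, -0.026, 0], "hand": 0}, {"xyz": [0.12, 0.27, 0.08], "rot": [0.08, -0.042, 0], "hand": 0}, {"xyz": [0.19, 0.4, 0.08], "rot": [0.11, -0.058, 0], "hand": 0}, {"xyz": [0.26, 0.54, 0.08], "rot": [0.13, -0.068, 0], "hand": 0}, {"xyz": [0.32, 0.66, 0.06], "rot": [0.1475, -0.0775, 0], "hand": 0}, {"xyz": [0.36, 0.75, 0.03], "rot": [0.1475, -0.0775, 0], "hand": 0}, {"xyz": [0.37, 0.775, -0.03], "rot": [0.1475, -0.0775, 0], "hand": 0}, {"xyz": [0.37, 0.775, -0.1], "rot": [0.1475, -0.0775, 0], "hand": 0}, {"xyz": [0.37, 0.775, -0.13], "rot": [0.1475, -0.0775, 0], "hand": 0}])

```text
t: 26.7
tool_pos: [573.4, 26.7, 95.5]
orientation: [[-0.405, -0.885, 0.23], [-0.766, 0.466, 0.442], [-0.499, 0.003, -0.867]]
contact_force: [0.8, -0.7, -0.6]
gripper_width: -0.0
```

Run:
```python
from m import *
s=status.state();t=s['tool_pos'];R=s['orientation'];print(t,R.round(3).tolist(),s['contact_force'].round(2))
b,d=snap('side','s17'); cv2.imwrite('pics/s17d.png',cv2.resize(b[140:300,260:420],None,fx=3.7,fy=3.7,interpolation=cv2.INTER_CUBIC))
a,d=snap('scene','c17'); cv2.imwrite('pics/c17d.png',cv2.resize(a[190:350,220:410],None,fx=3.7,fy=3.7,interpolation=cv2.INTER_CUBIC))
print('tip',t-33*R[:,2],'corner',t-33*R[:,2]+11*R[:,0],'grasp',t-18.7*R[:,2])
```

```text
[573.44338206  26.70137661  95.49759358] [[-0.405, -0.885, 0.23], [-0.766, 0.466, 0.442], [-0.499, 0.003, -0.867]] [ 0.81 -0.66 -0.56]
tip [565.84299934  12.10157916 124.09969311] corner [561.38755185   3.67260132 118.6132261 ] grasp [569.13649852  18.42815805 111.70544998]
```

View pics/s17d.png

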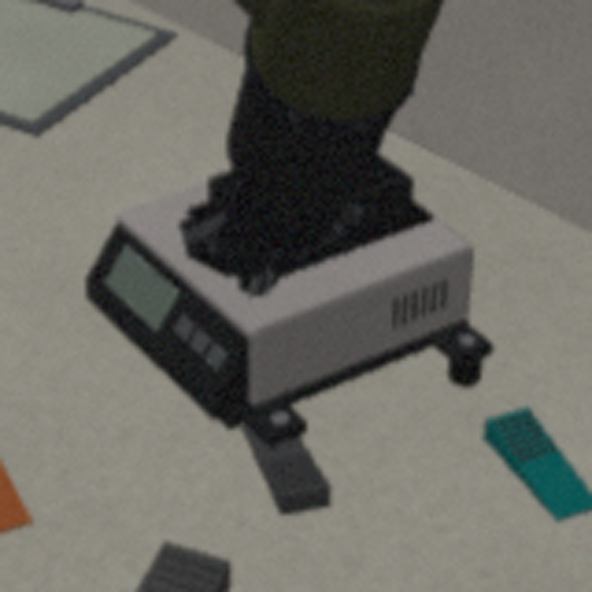

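View pics/c17d.png

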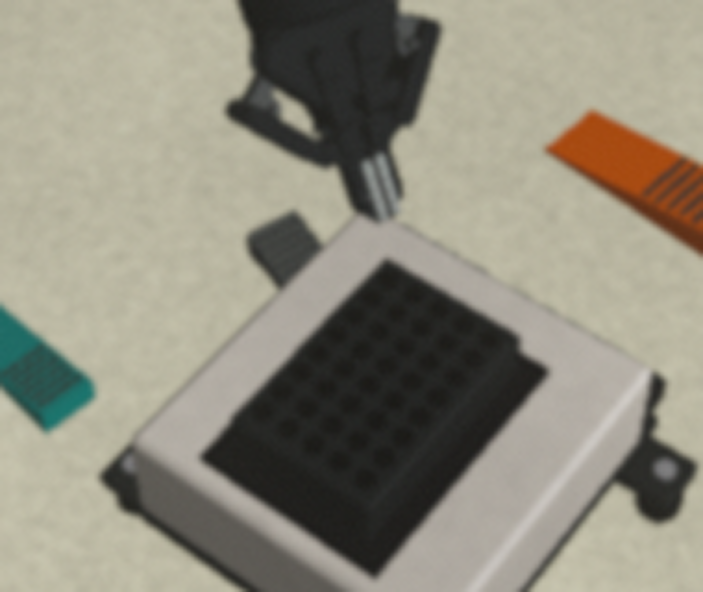

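Emit:
arm_command(steps=[{"xyz": [0, 0, -0.02], "rot": [0, 0, 0], "hand": 0}, {"xyz": [0, 0, -0.04], "rot": [0, 0, 0], "hand": 0}, {"xyz": [0, 0, -0.05], "rot": [0, 0, 0], "hand": 0}, {"xyz": [0, 0, -0.055], "rot": [0, 0, 0], "hand": 0}, {"xyz": [0, 0, -0.06], "rot": [0, 0, 0], "hand": 0}, {"xyz": [0, 0, -0.065], "rot": [0, 0, 0], "hand": 0}, {"xyz": [0, 0, -0.07], "rot": [0, 0, 0], "hand": 0}, {"xyz": [0, 0, -0.07], "rot": [0, 0, 0], "hand": 0}, {"xyz": [0, 0, -0.07], "rot": [0, 0, 0], "hand": 0}, {"xyz": [0, 0, -0.07], "rot": [0, 0, 0], "hand": 0}])

```text
t: 28.05
tool_pos: [574.4, 27.0, 83.6]
orientation: [[-0.404, -0.885, 0.233], [-0.766, 0.466, 0.443], [-0.5, 0.0, -0.866]]
contact_force: [-0.7, 0.5, -0.4]
gripper_width: 0.0
```

Emit:
arm_command(steps=[{"xyz": [0, 0, -0.005], "rot": [0, 0, 0], "hand": 0}, {"xyz": [0, 0, -0.01], "rot": [0, 0, 0], "hand": 0}, {"xyz": [0, 0, -0.015], "rot": [0, 0, 0], "hand": 0}, {"xyz": [0, 0, -0.02], "rot": [0, 0, 0], "hand": 0}, {"xyz": [0, 0, -0.02], "rot": [0, 0, 0], "hand": 0}, {"xyz": [0, 0, -0.02], "rot": [0, 0, 0], "hand": 0}, {"xyz": [0, 0, -0.02], "rot": [0, 0, 0], "hand": 0}, {"xyz": [0, 0, -0.02], "rot": [0, 0, 0], "hand": 0}, {"xyz": [0, 0, -0.02], "rot": [0, 0, 0], "hand": 0}, {"xyz": [0, 0, -0.02], "rot": [0, 0, 0], "hand": 0}])

```text
t: 29.3
tool_pos: [574.4, 27.0, 80.2]
orientation: [[-0.403, -0.885, 0.233], [-0.766, 0.466, 0.443], [-0.5, -0.0, -0.866]]
contact_force: [-4.0, -0.1, 4.9]
gripper_width: -0.001
```

Emit:
arm_command(steps=[{"xyz": [-0.001, 0, -0.001], "rot": [0, 0, 0], "hand": 0}, {"xyz": [-0.002, 0, -0.002], "rot": [0, 0, 0], "hand": 0}, {"xyz": [-0.003, 0, -0.003], "rot": [0, 0, 0], "hand": 0}, {"xyz": [-0.003, 0, -0.004], "rot": [0, 0, 0], "hand": 0}, {"xyz": [-0.003, 0, -0.005], "rot": [0, 0, 0], "hand": 0}, {"xyz": [-0.003, 0, -0.006], "rot": [0, 0, 0], "hand": 0}, {"xyz": [-0.003, 0, -0.006], "rot": [0, 0, 0], "hand": 0}, {"xyz": [-0.003, 0, -0.006], "rot": [0, 0, 0], "hand": 0}, {"xyz": [-0.003, 0, -0.006], "rot": [0, 0, 0], "hand": 0}, {"xyz": [-0.003, 0, -0.006], "rot": [0, 0, 0], "hand": 0}])

```text
t: 30.55
tool_pos: [574.5, 27.0, 80.1]
orientation: [[-0.402, -0.885, 0.235], [-0.766, 0.466, 0.443], [-0.501, -0.002, -0.865]]
contact_force: [-3.7, -0.6, 9.5]
gripper_width: 0.003
```

Run:
```python
from m import *
for i in range(2):
    s=status.state();print(s['t'],s['tool_pos'],s['contact_force'].round(2)); snap('scene','c18')
snap('side','s18')
P0=unproj('scene',np.load('pics/scene0.npy'))[225:400,240:420].reshape(-1,3);P1=unproj('scene',np.load('pics/c18.npy'))[225:400,240:420].reshape(-1,3)
m=(np.abs(P0[:,2]-103)<8)&(np.abs(P1[:,2]-103)<8)&(cv2.imread('pics/scene0.png')[225:400,240:420].reshape(-1,3).min(-1)>120)&(cv2.imread('pics/c18.png')[225:400,240:420].reshape(-1,3).min(-1)>120)
for P in(P0,P1):
    p=P[m];A=np.c_[p[:,:2]-[653,68],np.ones(len(p))]; print(np.linalg.lstsq(A,p[:,2],rcond=None)[0].round(4))
```

```text
30.55 [574.5131792   27.0024021   80.12680068] [-3.69 -0.61  9.48]
30.6 [574.47165175  27.00635293  80.08221674] [-3.1  -1.12  8.26]
[-1.800000e-03 -2.800000e-03  1.030402e+02]
[-1.600000e-03 -3.100000e-03  1.030699e+02]
```

The press is at about 9 N vertical. The tip barely moved (about 0.1 mm) and the top didn't tilt. Now I'll lift off and clear.

Emit:
arm_command(steps=[{"xyz": [0, 0, 0.01], "rot": [0, 0, 0], "hand": 0}, {"xyz": [0, 0, 0.05], "rot": [0, 0, 0], "hand": 0}, {"xyz": [0, 0, 0.15], "rot": [0, 0, 0], "hand": 0}, {"xyz": [0, 0, 0.27], "rot": [0, 0, 0], "hand": 0}, {"xyz": [-0.06, -0.12, 0.4], "rot": [0, 0, 0], "hand": 0}, {"xyz": [-0.15, -0.27, 0.5], "rot": [0, 0, 0], "hand": 0}, {"xyz": [-0.25, -0.45, 0.6], "rot": [0, 0, 0], "hand": 0}, {"xyz": [-0.35, -0.65, 0.6], "rot": [0, 0, 0], "hand": 0}, {"xyz": [-0.45, -0.85, 0.6], "rot": [0, 0, 0], "hand": 0}, {"xyz": [-0.45, -0.85, 0.6], "rot": [0, 0, 0], "hand": 0}])

```text
t: 31.95
tool_pos: [483.1, -145.7, 199.6]
orientation: [[-0.407, -0.883, 0.235], [-0.765, 0.469, 0.44], [-0.499, -0.001, -0.867]]
contact_force: [-0.2, 0.1, -0.8]
gripper_width: 0.005
```

Run:
```python
from pose import *
s=status.state();print(s['t'],s['tool_pos'],s['contact_force'].round(2))
a,d=snap('scene','c19'); b,d=snap('side','s19')
cv2.imwrite('pics/s19d.png',cv2.resize(b[160:310,260:440],None,fx=4,fy=4,interpolation=cv2.INTER_CUBIC))
P0=unproj('scene',np.load('pics/scene0.npy'))[225:400,240:420].reshape(-1,3);P1=unproj('scene',np.load('pics/c19.npy'))[225:400,240:420].reshape(-1,3)
m=(np.abs(P0[:,2]-103)<8)&(np.abs(P1[:,2]-103)<8)&(cv2.imread('pics/scene0.png')[225:400,240:420].reshape(-1,3).min(-1)>120)
for P in(P0,P1):
    p=P[m];A=np.c_[p[:,:2]-[653,68],np.ones(len(p))]; print(np.linalg.lstsq(A,p[:,2],rcond=None)[0].round(4))
for n,y0,y1,x0,x1,f in(('shaker scene',255,365,275,385,'scene0 c19'),('shim side vs s16',262,285,325,352,'s16 s19'),('tipbox',200,262,105,175,'scene0 c19'),('rack',155,205,165,225,'scene0 c19'),('jar',250,295,515,555,'scene0 c19')):
    u,v=f.split(); A,B=[cv2.cvtColor(cv2.imread(f'pics/{q}.png'),6)[y0:y1,x0:x1].astype(np.float32) for q in(u,v)]
    print(n,cv2.phaseCorrelate(A,B,cv2.createHanningWindow(A.shape[::-1],cv2.CV_32F)))
```

```text
31.95 [ 483.11269536 -145.66981736  199.5927324 ] [-0.18  0.08 -0.84]
[-1.500000e-03 -2.700000e-03  1.030129e+02]
[-1.800000e-03 -2.700000e-03  1.030193e+02]
shaker scene ((-0.09686056490040329, 0.01843628154524879), 1.1080224256383049)
shim side vs s16 ((0.4716400031337269, -0.14441211546325405), 0.9968363149666492)
tipbox ((-0.011248938750206605, -0.016812285169891084), 0.9823447623186641)
rack ((0.06447230501695245, 0.03460647300573427), 0.8253448139826457)
jar ((-0.006545442990141481, 0.4029379197821399), 0.8181429518593683)
```

View pics/s19d.png

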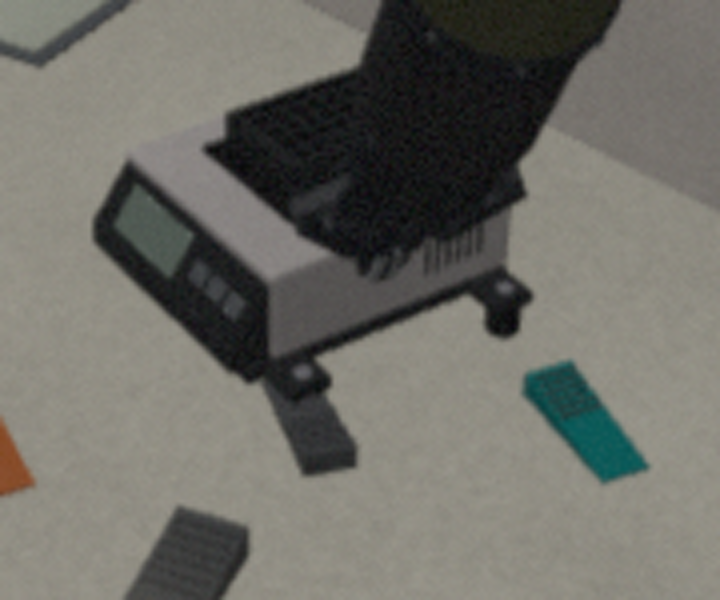

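The final look shows the shim under the ear at side px (338,268), with the shaker unchanged. Phase correlation suggests a 0.5 px shift of the shim, so I'll check that more carefully before handing in.

Run:
```python
from m import *
b,_=snap('side','s20'); b,_=snap('side','s21'); snap('scene','c21')
g=lambda f:cv2.cvtColor(cv2.imread(f'pics/{f}.png'),6).astype(np.float32)
def ecc(u,v,box):
    y0,y1,x0,x1=box; W=np.eye(2,3,dtype=np.float32)
    A,B=[cv2.GaussianBlur(g(q),(0,0),.8)[y0:y1,x0:x1] for q in(u,v)]
    c,W=cv2.findTransformECC(A,B,W,cv2.MOTION_TRANSLATION,(3,200,1e-6)); return W[:,2].round(2),round(c,3)
for v in('s17','s18','s19','s20','s21'):
    print(v,'shim',ecc('s16',v,(262,284,326,354)),'ear+front',ecc('s16',v,(225,262,300,344)),'turq ctl',ecc('s16',v,(245,284,388,425)),'big ctl',ecc('s16',v,(284,330,280,325)))
for v in('c17','c19','c21'): print(v,'shim scene',ecc('c16',v,(243,262,284,304)))
```

```text
s17 shim (array([ 0.02, -0.  ], dtype=float32), 1.0) ear+front (array([0.13, 0.17], dtype=float32), 0.971) turq ctl (array([0.01, 0.02], dtype=float32), 1.0) big ctl (array([ 0.02, -0.03], dtype=float32), 1.0)
s18 shim (array([-0.01, -0.03], dtype=float32), 1.0) ear+front (array([0.11, 0.14], dtype=float32), 0.971) turq ctl (array([-0.01,  0.  ], dtype=float32), 1.0) big ctl (array([0.01, 0.  ], dtype=float32), 1.0)
s19 shim (array([ 0.02, -0.01], dtype=float32), 1.0) ear+front (array([0.11, 0.17], dtype=float32), 0.971) turq ctl (array([-0.01,  0.  ], dtype=float32), 1.0) big ctl (array([0.  , 0.02], dtype=float32), 1.0)
s20 shim (array([0.02, 0.01], dtype=float32), 1.0) ear+front (array([0.14, 0.15], dtype=float32), 0.972) turq ctl (array([-0.01, -0.01], dtype=float32), 1.0) big ctl (array([0.01, 0.  ], dtype=float32), 1.0)
s21 shim (array([0.01, 0.01], dtype=float32), 1.0) ear+front (array([0.13, 0.16], dtype=float32), 0.971) turq ctl (array([-0.03,  0.  ], dtype=float32), 1.0) big ctl (array([ 0.01, -0.01], dtype=float32), 1.0)
c17 shim scene (array([ 0.03, -0.01], dtype=float32), 1.0)
c19 shim scene (array([-0.02, -0.01], dtype=float32), 1.0)
c21 shim scene (array([-0.02, -0.02], dtype=float32), 1.0)
```

Sub-pixel alignment shows the shim did not move at all (0.03 px or less), so the 0.5 px was an artefact. Handing in.

```bash
python3 -c "
from cell import ticket; print(ticket.job_done())"
```

```text
the job is handed in; nothing more can be done
None
```

The shim is wedged under the bare stud, the corner held when I pressed it, and the job is handed in; it returned no verdict.

**What I did**
- I picked the smaller dark grey wedge and turned it about 33° by nudging its heel sideways.
- I pushed it toe first under the stud with the fingertips on the heel only. The reaction rose from about 0 to 1.7 N and then 5 N over the last 3 mm, and I stopped there.
- I pressed the top corner above that foot with about 9 N, then took the hand away. The hand was leaned 30°, and the contact was a few mm outside the marked press point.

**Last checks**
- **Shim:** its middle is about 10 mm from the stud and 2 mm off to the side. It did not move during or after the press (0.03 px or less).
- **Shaker:** its tilt changed by less than about 1 mrad, and it shifted 0.1 px or less.
- **Corner press:** the fingertip moved about 0.1 mm as the press went from 5 to 9 N.
- **Bystanders:** the tip box and tube rack are unmoved. The jar check showed a weakly matched 0.4 px shift (about 1 mm); the arm never went near it.

**What disagreed**
- **Fingertip height:** the closed fingertips sat about 33 mm above the reported tool point. My first nudge therefore passed over the shim without touching it. I lowered the moves to match, and leaned the hand for the press so the grasp point stayed above 90 mm.
- **Shim load after letting go:** I could not measure it directly. I inferred it from the push force and from the corner holding.

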